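Grade grinding balls on the lane grader and clamp its cover

ROBOT

A 6-joint arm with a two-finger parallel gripper is mounted at the origin on a cart in front of the work surface, level with it; the furniture and walls round the work are solid. World frame = base frame: x ahead of the robot, y to its left, z up, the work surface at z = 0. Lengths are in m, angles in rad, forces in N, time in s.
With the tool pointing down it reaches from about 0.3 to 0.875 m from the base axis. Payload 6.4 kg.
Tool frame: the origin (TCP) lies between the finger pads; the fingertips stand 19 mm ahead of it and the grasp point (between the pads) is the TCP (ctrl.tips_ahead is the z of the fingertips in the tool frame, in m); z points along the fingers, y is the line along which they close (so a half turn about z gives the same grasp; the last joint's range is limited). The gripper opens to 85 mm and grips with 20 to 120 N. Pads are 22 mm wide; open, the fingers measure 114 mm over their backs; the gripper's body (76 mm by 85 mm) begins 54 mm behind the grasp point. The pads swing forward as they close: fully open they stand 13 mm farther back than shut.
Start: joints at [1.1, 0.181, 1.607, -0, 1.354, -0.206], TCP at [0.15, 0.555, 0.225] pointing down, gripper open.
Joint ranges: [-2.99, 2.99], [-0.89, 2.07], [0.3, 2.58], [-1.14, 4.28], [0, 2.63], [-3.12, 3.12]. Speed limits (rad/s): [2.57, 2.57, 3.01, 3.14, 3.14, 3.14].

INTERFACE

Orientations are given as a unit quaternion [w, x, y, z].
In Python, from bench import readout, vision, ctrl gives the robot as it stands.
- The arm moves only by the tool play_rows, never from a script. Its arguments are lists of equal length, an entry for each row: "xyz": the shift along the tool's x, y, z in mm, a list of three; "rot": the turn, a rotation vector about the tool's x, y, z in rad, a list of three; "grip": the opening, from 0 (shut) to 1 (fully open). In form: {"xyz": [[x, y, z], ...], "rot": [[rx, ry, rz], ...], "grip": [grip, ...]}. A call has exactly 10 rows; each row is the pose to reach, as a shift and turn from the pose commanded when the call began, along the tool's axes at that moment; what a row does not reach only later rows make up. A row lasts 1/8 s, in which the tool goes at most 62.5 mm and 10.7 degrees, less where a joint would pass 70% of its speed; a pose out of reach is approached as far as the arm can. A call with a gripper value outside its range is refused whole. The fingers move at their own pace and stop on an object; the grip force is fixed at half the most. Time passes only in rows, so rows that repeat a pose let the fingers close, or fill a call up. It gives the time, the measured TCP pose, the force, the opening and the grip force at its end, in the units of the state.
- readout.get_obs(): the state, without advancing time (a new reading comes with each control period).
- vision.camera(name): name is "scene" or "top" or "wrist"; returns a dict with "color" (400x640x3 uint8, red, green, blue), "depth" (400x640 float32, m along the optical axis (not along the pixel's ray), 0 where there is no reading), "camera_matrix" (3x3 intrinsics, pixels), "k1" (the pictures are not rectified: a ray, as slopes to the right and down, at radius r is drawn at 1 + k1 r^2 times it, then the intrinsics apply), "extrinsics" (4x4, takes a point from camera to world coordinates); the wrist camera has in their place "hand_eye" (4x4, takes a point from camera to tool coordinates, whose origin is the TCP and whose axes are the flange's). Camera axes: x right, y down, z forward; pixel columns grow to the right and rows downward; lengths in m; the calibration is good to about 2 mm. A picture is of the moment at which its call begins: read the wrist's pose just before it.
- ctrl.hand_in(): hands the job in; it is judged then, once.
The state is a dict: "time_s": time; "q": joint angles; "dq": joint speeds; "joint_efforts": joint torques, N m; "eef_pos": TCP position; "eef_rot": TCP orientation; "wrist_force": force on the tool from outside, world axes, zero at the start; "torque": the same for the moment, N m; "opening": opening from 0.0 (shut) to 1.0 (fully open); "grasp_force": force on a finger pad.
Only numpy, scipy, OpenCV 4.12 (cv2) and the standard library are available. Lean on these libraries where they do the work, as an engineer would, in place of code of your own. Each camera call takes 0.05 s, during which the arm holds its last target. There are 200 camera calls.

TASK

Sort the grinding balls by size: lift each loaded scoop by its black grip, tip its ball onto the lane of the blue grader that leads to the hole of the ball's own size, so that it rolls down and lodges there, and stand the scoop upright on the worktop again. When every ball has lodged, close the clear cover fully and, with the red-handled fork key, turn both brass clamp screws clockwise until their tongues lie square over the ends of the cover, then stand the key upright in the middle of its round mat. Never touch the balls or the screws with the fingers, and leave the marker and the micrometer where they lie.

Things in the scene. Friction and masses are not known exactly. Their poses are not given: they have to be found in the camera images.
- grader: fixed blue ball grader on a base 160 x 296 mm: four lanes side by side along y (pitch 52 mm, widest hole at -y) slope down 25 degrees toward -x (front, toward the robot), each funnelling into a square hole. Origin on the worktop, z up. Ramp surface 54 mm high at the holes' rear edge (x = -10 mm), 82 mm at x = +50, ends at x = +84. Ribs 26 mm high; bay round the holes 82 mm high, out to x = -62
- pocket_1 (a point): centre of ball 1 (22 mm) when it lies in its own hole of the grader, 27 mm square, 5 mm more than the ball; the narrowest, at the +y end. Tip a ball in from the back, spout toward -x, with the spout's edge about 50 to 80 mm above the ramp at grader x = +50 mm and this point's y: the ball runs down and drops in. Axes as the grader's
- pocket_2 (a point): centre of ball 2 (28 mm) when it lies in its own hole of the grader, 33 mm square, 5 mm more than the ball; the second narrowest. The lane's middle has this point's y. Axes as the grader's
- pocket_3 (a point): centre of ball 3 (34 mm) when it lies in its own hole of the grader, 39 mm square, 5 mm more than the ball; the second widest. The lane's middle has this point's y. Axes as the grader's
- pocket_4 (a point): centre of ball 4 (40 mm) when it lies in its own hole of the grader, 45 mm square, 5 mm more than the ball; the widest, at the -y end. The lane's middle has this point's y. Axes as the grader's
- ball_1: polished hard ball, white, diameter 22 mm, origin at its centre; it may be absent. It starts lying in scoop 1, against the scoop's back wall, and rolls freely
- ball_2: polished hard ball, steel-grey, diameter 28 mm, origin at its centre; it may be absent. It starts lying in scoop 2, against the scoop's back wall, and rolls freely
- ball_3: polished hard ball, copper-coloured, diameter 34 mm, origin at its centre; it may be absent. It starts lying in scoop 3, against the scoop's back wall, and rolls freely
- ball_4: polished hard ball, blue, diameter 40 mm, origin at its centre; it may be absent. It starts lying in scoop 4, against the scoop's back wall, and rolls freely
- scoop_1_grip (a point): aluminium scoop 1 (all alike, 91 x 52 x 99 mm high; empty if its ball is absent): centre of the black grip block on its arch, over the ball. Axes: open spout to -x, z up. Grip block 28 mm along x, 12 mm thick along y, 36 mm high: pinch it across y. The floor falls 9 degrees from spout to back, so the ball stays at the back until the spout dips more; 35 degrees empties it
- scoop_2_grip (a point): aluminium scoop 2 (all alike, 91 x 52 x 99 mm high; empty if its ball is absent): centre of the black grip block on its arch, over the ball. Axes: open spout to -x, z up. From the point, the spout's floor edge is 58 mm toward -x and 63 mm below; the flat underside is 81 mm below and begins 45 mm toward -x; the back wall is 33 mm toward +x. Side walls 34 mm high
- scoop_3_grip (a point): aluminium scoop 3 (all alike, 91 x 52 x 99 mm high; empty if its ball is absent): centre of the black grip block on its arch, over the ball. Axes: open spout to -x, z up. Sizes and handling as scoops 1 and 2
- scoop_4_grip (a point): aluminium scoop 4 (all alike, 91 x 52 x 99 mm high; empty if its ball is absent): centre of the black grip block on its arch, over the ball. Axes: open spout to -x, z up. Sizes and handling as scoops 1 and 2
- cover (a joint): clear hinged cover at the front of the grader, 61 x 220 mm, 4 mm thick, a small orange tab on its free edge: 0 is closed (level over the holes), about 1.57 stands upright, grows as it opens; stays where it is left (stiff hinge, 0.08 N m)
- cover_hinge (a point): middle of the cover's hinge line, which runs along the grader's y at its front, 85 mm above the worktop; axes as the grader's. Closed, the cover lies from here 61 mm toward +x, its upper face 4 mm above this point; open, it stands up from here with that face to -x: push it shut from the front
- screw_a (a joint): captive clamp screw a on a post beyond the +y end of the grader's cover: 0 when its brass tongue points to grader +x, grows clockwise seen from above to 1.57 (end stop), when the tongue points to grader -y, square over the end of the closed cover. Friction 0.06 N m
- wing_a (a point): brass wing on the head of screw a: an upright bar 24 mm long (its x, parallel to the tongue), 6 mm thick (its y) and 9 mm high, standing on the screw's round steel disc of 34 mm diameter. Point at the middle of its foot, on the vertical screw axis, on the disc's face, 98 mm above the worktop; turns with the screw
- screw_b (a joint): captive clamp screw b on a post beyond the -y end of the grader's cover: 0 when its brass tongue points to grader -x, grows clockwise seen from above to 1.57 (end stop), when the tongue points to grader +y, square over the end of the closed cover. Friction 0.06 N m
- wing_b (a point): brass wing on the head of screw b: an upright bar 24 mm long (its x, parallel to the tongue), 6 mm thick (its y) and 9 mm high, standing on the screw's round steel disc of 34 mm diameter. Point at the middle of its foot, on the vertical screw axis, on the disc's face, 98 mm above the worktop; turns with the screw
- key_grip (a point): fork key, standing upright: centre of its red handle, 61 mm above the key's underside. The handle is 34 mm along x, 14 mm thick along y (pinch it across y) and 46 mm high. The heavy foot is a fork 46 mm square: a slot along the key's x, 10 mm wide and 16 mm deep from below, that drops over a screw's wing (2 mm play each side, about 0.17 rad of play in turning)
- key_mat: round black rubber mat, diameter 72 mm, 3 mm thick, fixed; origin at the centre of its underside on the worktop
- marker_2: felt marker with red cap, 128 mm long, a bystander; origin at its underside
- micrometer: micrometer with green frame, 155 mm long, a bystander; origin at its underside
Not all that is in view belongs to the job. What is shaped like the part that bears scoop_3_grip but green or orange is not meant.

How it is judged:
By the outcome, as a careful person would: the job done as asked, in the order asked, and still so for the second after the job is handed in, with the robot touching nothing.
Of ball_1, ball_2, ball_3, ball_4 only 2 to 4 are there at a start; the rules pass over those that are not, and their reading is None.
At some moment in a run one of fork_key may be knocked a few centimetres aside while the robot is not near it.
Once in a run the grip may slacken for a moment while it holds something.
It also fails if it takes over 210 s, if anything falls off the work surface, if the arm or the gripper's body presses on something with over 40 N, if the wrist force passes 120 N, or if a joint passes its speed limit or range.

## Working session

There is one attempt and no reset: what is moved stays moved. The work goes in short steps, Python scripts to look and compute and a tool call to move; the robot and the scene stay as the last step left them, time stands still between calls to the robot, and variables do not carry over. Pictures are saved under pics/ and viewed, at most 14 in all, crops included, and the job is handed in when it is done.

Besides the shell and the picture viewer there is one more tool, called after "Request:" as name(argument=value, ...) on one line, values as JSON. play_rows: Moves the arm, as the interface text tells. Its arguments: {"type":"object","properties":{"xyz":{"type":"array","items":{"type":"array","items":{"type":"number"}}},"rot":{"type":"array","items":{"type":"array","items":{"type":"number"}}},"grip":{"type":"array","items":{"type":"number"}}},"required":["xyz","rot","grip"]}

```bash
mkdir -p pics; ls
cat > h.py <<'E'
import numpy as np, cv2, json
from bench import readout, vision, ctrl
from scipy.spatial.transform import Rotation as R
def rot(q): return R.from_quat([q[1],q[2],q[3],q[0]])
def cam(n):
    o=readout.get_obs(); c=vision.camera(n)
    if n=="wrist":
        T=np.eye(4);T[:3,:3]=rot(o['eef_rot']).as_matrix();T[:3,3]=o['eef_pos'];c['E']=T@np.array(c['hand_eye'])
    else: c['E']=np.array(c['extrinsics'])
    c['K']=np.array(c['camera_matrix']); return c
def rays(c,uv):
    uv=np.atleast_2d(uv).astype(float);K=c['K'];d=(uv-K[[0,1],[2,2]])/K[[0,1],[0,1]]
    s=d.copy()
    for _ in range(10): s=d/(1+c['k1']*(s**2).sum(1,keepdims=True))
    return np.c_[s,np.ones(len(s))]
def onplane(c,uv,z):
    r=rays(c,uv)@c['E'][:3,:3].T;o=c['E'][:3,3]; return o+r*((z-o[2])/r[:,2:3])
def cloud(c):
    v,u=np.mgrid[:400,:640];r=rays(c,np.c_[u.ravel(),v.ravel()])*c['depth'].reshape(-1,1)
    return (r@c['E'][:3,:3].T+c['E'][:3,3]).reshape(400,640,3)
def proj(c,P):
    p=(np.atleast_2d(P)-c['E'][:3,3])@c['E'][:3,:3];s=p[:,:2]/p[:,2:]
    s=s*(1+c['k1']*(s**2).sum(1,keepdims=True));return s*c['K'][[0,1],[0,1]]+c['K'][[0,1],[2,2]]
def save(c,n): cv2.imwrite('pics/'+n,c['color'][:,:,::-1])
E
python3 - <<'E'
from h import *
o=readout.get_obs();print({k:np.round(v,3) for k,v in o.items()})
print([x for x in dir(ctrl) if x[0]!='_'],ctrl.tips_ahead)
for n in("top","scene"):
    c=cam(n);save(c,n+'0.png');print(n,c['K'].round(1).tolist(),c['k1'],c['E'].round(3).tolist())
    np.savez(n+'0.npz',**{k:c[k] for k in('color','depth','E','K','k1')})
print(cam('wrist')['hand_eye'])
E
```

```text
pics
{'time_s': np.float64(0.0), 'q': array([ 1.1  ,  0.182,  1.608,  0.   ,  1.354, -0.206]), 'dq': array([ 0.   ,  0.   , -0.002,  0.001, -0.   ,  0.002]), 'joint_efforts': array([-2.0000e-03, -4.4487e+01, -3.5133e+01, -0.0000e+00,  9.0000e-03,
        0.0000e+00]), 'eef_pos': array([0.15 , 0.554, 0.224]), 'eef_rot': array([-0.   ,  0.132,  0.991, -0.001]), 'wrist_force': array([-0.145, -0.893,  0.333]), 'torque': array([ 0.062, -0.002,  0.007]), 'grasp_force': np.float64(0.0), 'opening': np.float64(1.0)}
['MotionError', 'hand_in', 'tips_ahead'] 0.019
top [[441.9, 0.0, 314.8], [0.0, 441.9, 192.8], [0.0, 0.0, 1.0]] -0.10195282501565357 [[0.022, -0.995, 0.099, 0.343], [-1.0, -0.022, -0.001, 0.074], [0.003, -0.099, -0.995, 1.394], [0.0, 0.0, 0.0, 1.0]]
scene [[364.7, 0.0, 316.6], [0.0, 364.7, 199.9], [0.0, 0.0, 1.0]] 0.028927545838066476 [[0.651, -0.49, 0.579, -0.26], [-0.759, -0.402, 0.512, -0.596], [-0.018, -0.773, -0.634, 0.925], [0.0, 0.0, 0.0, 1.0]]
[[-7.45616867e-04 -9.49394582e-01 -3.14084975e-01  8.03746791e-02]
 [ 9.99999706e-01 -7.63808672e-04 -6.51442581e-05  7.89850012e-04]
 [-1.78053222e-04 -3.14084932e-01  9.49394873e-01 -1.48864751e-01]
 [ 0.00000000e+00  0.00000000e+00  0.00000000e+00  1.00000000e+00]]
```

View pics/top0.png

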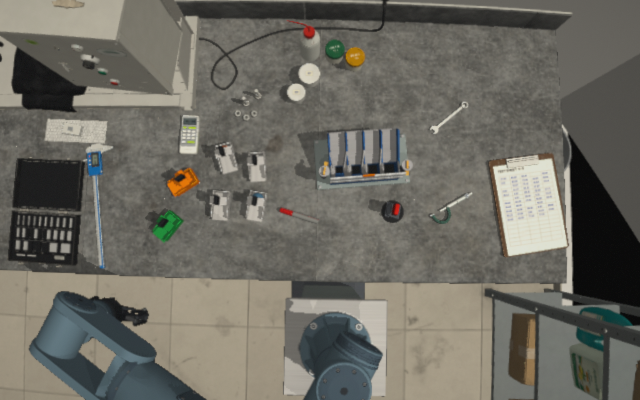

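View pics/scene0.png

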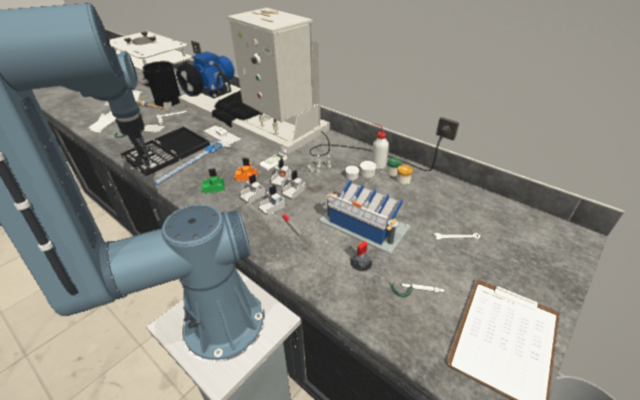

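Run:
```python
from h import *
c=dict(np.load('top0.npz'));im=c['color'][:,:,::-1]
a=cv2.resize(im[130:235,150:310],None,fx=5,fy=5,interpolation=cv2.INTER_CUBIC)
b=cv2.resize(im[115:230,300:430],None,fx=5,fy=5,interpolation=cv2.INTER_CUBIC)
cv2.imwrite('pics/a.png',a);cv2.imwrite('pics/b.png',b)
P=cloud(c)
for uv in [(226,158),(257,165),(220,205),(256,205),(393,210),(363,160)]: print(uv,P[uv[1],uv[0]].round(3),onplane(c,uv,0.08).round(3))
```

```text
(226, 158) [0.586 0.357 0.012] [[0.574 0.343 0.08 ]]
(257, 165) [0.566 0.258 0.01 ] [[0.554 0.248 0.08 ]]
(220, 205) [0.436 0.37  0.012] [[0.431 0.355 0.08 ]]
(256, 205) [0.435 0.249 0.064] [[0.434 0.247 0.08 ]]
(393, 210) [ 0.428 -0.164  0.07 ] [[ 0.427 -0.162  0.08 ]]
(363, 160) [ 0.575 -0.07   0.088] [[ 0.577 -0.071  0.08 ]]
```

View pics/a.png

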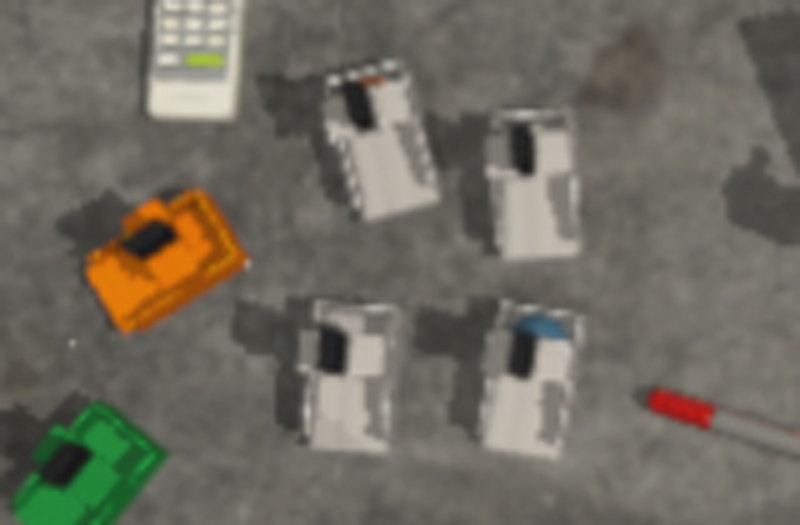

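View pics/b.png

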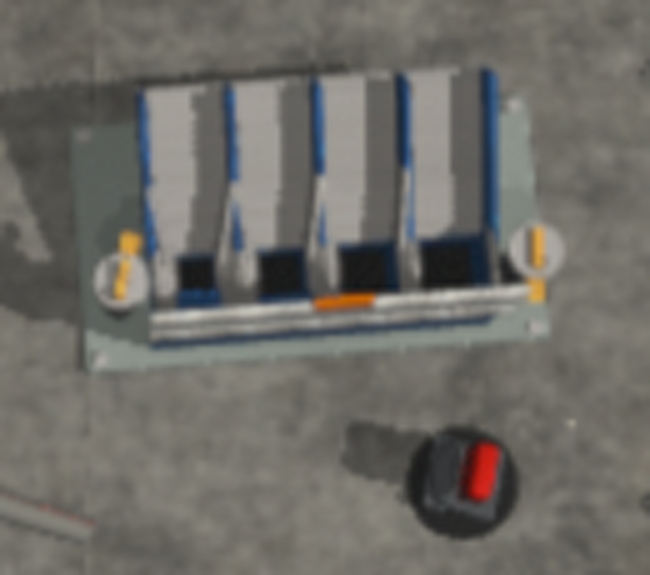

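```bash
cat >> h.py <<'E'
def goal(yaw,tilt=0): return R.from_euler('z',yaw)*R.from_euler('y',-tilt)*R.from_euler('y',np.pi)
def plan(xyz,yaw,tilt=0,start=None):
    "tool-frame shift/turn from the measured (or given (xyz,yaw,tilt)) pose"
    if start is None:
        o=readout.get_obs();p,r=np.array(o['eef_pos']),rot(o['eef_rot'])
    else: p,r=np.array(start[0]),goal(*start[1:])
    d=r.inv().apply(np.array(xyz)-p)*1000;w=(r.inv()*goal(yaw,tilt)).as_rotvec()
    print('xyz',d.round(1).tolist(),'rot',w.round(3).tolist())
E
python3 -c "
from h import *
plan((.45,.3,.35),0)"
```

```text
xyz [-355.9, -167.4, -125.4] rot [-0.001, -0.0, -0.265]
```

Request:
play_rows(xyz=[[-25, -12, -9], [-75, -35, -26], [-125, -59, -44], [-175, -82, -62], [-225, -106, -79], [-275, -129, -97], [-320, -150, -113], [-345, -162, -122], [-356, -167, -125], [-356, -167, -125]], rot=[[0, 0, -0.02], [0, 0, -0.05], [0, 0, -0.09], [0, 0, -0.13], [0, 0, -0.17], [0, 0, -0.2], [0, 0, -0.23], [0, 0, -0.25], [0, 0, -0.265], [0, 0, -0.265]], grip=[1, 1, 1, 1, 1, 1, 1, 1, 1, 1])

```text
time_s: 1.4
eef_pos: [0.4503, 0.3005, 0.3497]
eef_rot: [-0.0, 0.0, 1.0, -0.0]
wrist_force: [-0.6, 0.7, -0.3]
opening: 1.003
grasp_force: 0.0
```

Run:
```python
from h import *
c=cam('wrist');np.savez('w1.npz',**{k:c[k] for k in('color','depth','E','K','k1')})
c['color']=c['color'][::-1,::-1]
save(c,'w1.png');print(readout.get_obs()['eef_pos'])
```

```text
[0.44966748 0.30103799 0.34955361]
```

View pics/w1.png

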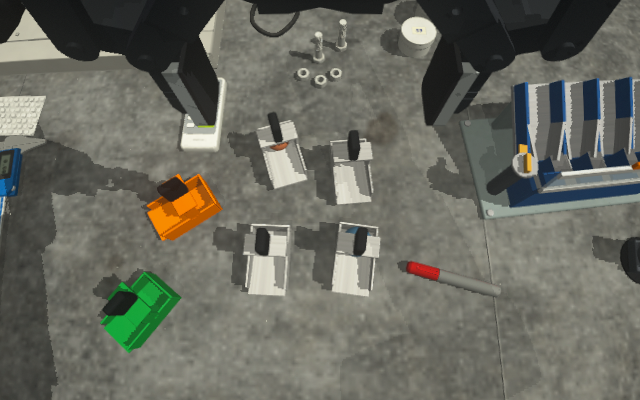

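Run:
```python
from h import *
c=dict(np.load('w1.npz'));P=cloud(c);im=c['color'];g=im.max(2)
m=((g<75)&(P[...,2]>.085)&(P[...,2]<.11)).astype(np.uint8)
n,l,s,_=cv2.connectedComponentsWithStats(m)
for i in range(1,n):
    if s[i,4]<25: continue
    q=P[l==i];print(s[i].tolist(),q.mean(0).round(4),'zmax',q[:,2].max().round(3), end=' ')
    ctr,sz,a=cv2.minAreaRect(q[:,:2].astype(np.float32)*1000);print(np.round(ctr,1),np.round(sz,1),round(a,1))
r=im[::-1,::-1,::-1][100:300,230:390];cv2.imwrite('pics/w1c.png',cv2.resize(r,None,fx=3.7,fy=3,interpolation=cv2.INTER_CUBIC))
```

```text
[510, 84, 28, 25, 380] [0.375  0.5262 0.0961] zmax 0.102 [374.9 528.1] [12.8 28.1] 54.2
[272, 146, 14, 27, 277] [0.446  0.2556 0.0978] zmax 0.101 [447.3 254.9] [11.9 27.9] 82.0
[372, 146, 13, 26, 293] [0.4455 0.3673 0.0975] zmax 0.101 [446.4 368.1] [12.6 27.5] 86.6
[457, 202, 26, 20, 308] [0.5102 0.4812 0.0959] zmax 0.101 [511.7 482.3] [12.1 27.5] 33.2
[280, 245, 12, 25, 246] [0.5684 0.2596 0.0971] zmax 0.101 [570.7 258.9] [27.3 12.2] 5.0
[77, 253, 14, 65, 484] [ 0.6213 -0.0134  0.0965] zmax 0.11 [613.3 -13.2] [85.6  6.4] 2.2
[113, 255, 16, 61, 446] [0.6177 0.0382 0.0967] zmax 0.11 [612.9  37.6] [82.6  3.6] 6.4
[43, 261, 14, 58, 503] [ 0.627  -0.0652  0.0964] zmax 0.11 [622.1 -65.9] [78.6  5.3] 3.6
[10, 263, 15, 58, 544] [ 0.6318 -0.1171  0.0965] zmax 0.11 [ 627.1 -117.4] [80.6  4.9] 3.7
[359, 264, 13, 24, 202] [0.5941 0.3585 0.0977] zmax 0.102 [596.6 358.8] [27.2 11.7] 17.0
[631, 387, 9, 13, 55] [0.8342 0.8244 0.0873] zmax 0.091 [831.9 825.3] [ 8.7 26.5] 82.1
```

View pics/w1c.png

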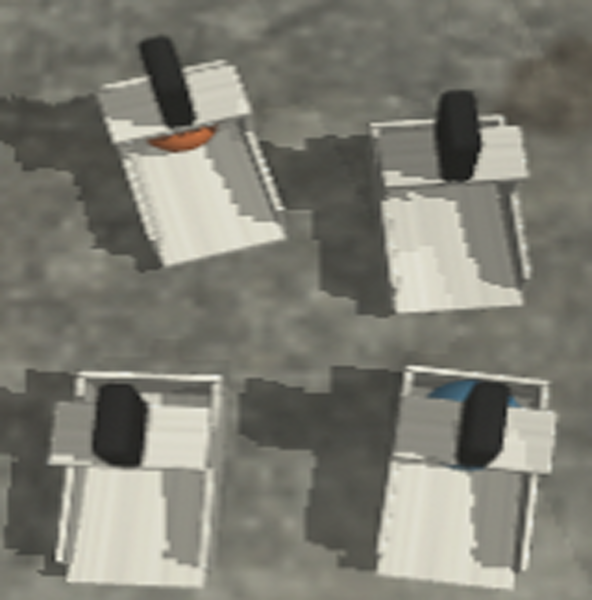

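```bash
python3 -c "
from h import *
plan((.36,.14,.24),.35,.6)"
```

```text
xyz [89.6, -161.0, 109.7] rot [-0.105, -0.595, -0.339]
```

Request:
play_rows(xyz=[[8, -14, 10], [23, -42, 28], [40, -70, 48], [56, -100, 68], [70, -125, 86], [80, -145, 99], [87, -156, 107], [90, -161, 110], [90, -161, 110], [90, -161, 110]], rot=[[-0.01, -0.055, -0.03], [-0.028, -0.16, -0.09], [-0.047, -0.265, -0.15], [-0.065, -0.37, -0.21], [-0.082, -0.465, -0.265], [-0.095, -0.535, -0.305], [-0.102, -0.58, -0.33], [-0.105, -0.595, -0.339], [-0.105, -0.595, -0.339], [-0.105, -0.595, -0.339]], grip=[1, 1, 1, 1, 1, 1, 1, 1, 1, 1])

```text
time_s: 2.7
eef_pos: [0.366, 0.1427, 0.2397]
eef_rot: [0.29, -0.167, 0.941, 0.051]
wrist_force: [0.1, 0.2, -1.3]
opening: 0.999
grasp_force: 0.0
```

Run:
```python
from h import *
o=readout.get_obs();print(o['eef_pos'],o['q'].round(2) if hasattr(o['q'],'round') else o['q'])
c=cam('wrist');np.savez('w2.npz',**{k:c[k] for k in('color','depth','E','K','k1')})
a=[]
for p,n in(((.447,.368,.04),'B'),((.57,.259,.04),'C'),((.596,.359,.04),'A')):
    u,v=proj(c,p)[0].astype(int);print(n,u,v)
    a.append(cv2.resize(c['color'][max(v-50,0):v+50,max(u-50,0):u+50][::-1,::-1,::-1],(265,265),interpolation=cv2.INTER_CUBIC))
cv2.imwrite('pics/w2.png',np.hstack(a))
```

```text
[0.36599054 0.14267075 0.23971626] [-0.21 -0.89  2.45  0.34  1.08 -2.21]
B 478 175
C 348 215
A 404 239
```

View pics/w2.png

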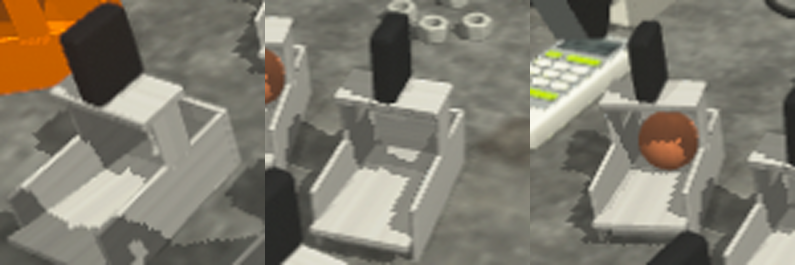

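Run:
```python
from h import *
for f in('w1','w2'):
  c=dict(np.load(f+'.npz'));P=cloud(c)
  for n,(x,y,a) in dict(B=(.4464,.3681,-3.4),C=(.5707,.2589,5),A=(.5966,.3588,17),D=(.4473,.2549,-8)).items():
    q=(P.reshape(-1,3)-[x,y,0])@R.from_euler('z',a,degrees=True).as_matrix()
    m=(np.abs(q[:,1])<21)&(np.abs(q[:,1])<.021)&(q[:,2]<.055)&(q[:,2]>0)
    print(f,n,[(lo,int(k.sum()),(np.percentile(q[k,2],[50,98])*1000).round().tolist()) for lo in range(-50,35,10) for k in[m&(q[:,0]>lo/1000)&(q[:,0]<lo/1000+.01)] if k.sum()])
o=readout.get_obs()
d=goal(-8*np.pi/180);start=None
plan((.447,.255,.2),-.14)
```

```text
w1 B [(-50, 245, [16.0, 18.0]), (-40, 238, [15.0, 17.0]), (-30, 237, [13.0, 15.0]), (-20, 223, [11.0, 14.0]), (-10, 90, [10.0, 12.0]), (20, 59, [5.0, 6.0]), (30, 198, [27.0, 35.0])]
w1 C [(-50, 192, [16.0, 18.0]), (-40, 179, [15.0, 17.0]), (-30, 181, [13.0, 15.0]), (-20, 176, [12.0, 14.0]), (-10, 176, [10.0, 12.0]), (0, 150, [9.0, 11.0]), (20, 1, [35.0, 35.0]), (30, 63, [33.0, 36.0])]
w1 A [(-50, 183, [17.0, 18.0]), (-40, 173, [15.0, 17.0]), (-30, 167, [13.0, 15.0]), (-20, 165, [12.0, 14.0]), (-10, 219, [10.0, 32.0]), (0, 147, [9.0, 33.0]), (10, 21, [8.0, 9.0]), (30, 43, [34.0, 36.0])]
w1 D [(-50, 247, [16.0, 18.0]), (-40, 239, [14.0, 16.0]), (-30, 236, [13.0, 15.0]), (-20, 227, [11.0, 14.0]), (-10, 113, [10.0, 32.0]), (10, 16, [43.0, 46.0]), (20, 73, [37.0, 44.0]), (30, 148, [32.0, 35.0])]
w2 B [(-50, 222, [17.0, 18.0]), (-40, 134, [15.0, 17.0]), (-30, 124, [13.0, 14.0]), (-20, 102, [11.0, 13.0]), (-10, 92, [10.0, 11.0]), (0, 86, [9.0, 10.0]), (10, 58, [7.0, 8.0]), (20, 19, [7.0, 29.0]), (30, 138, [28.0, 35.0])]
w2 C [(-50, 246, [16.0, 18.0]), (-40, 121, [15.0, 16.0]), (-30, 113, [13.0, 15.0]), (-20, 110, [12.0, 13.0]), (-10, 95, [10.0, 12.0]), (0, 88, [9.0, 10.0]), (10, 87, [7.0, 8.0]), (20, 169, [8.0, 29.0]), (30, 186, [16.0, 29.0])]
w2 A [(-50, 210, [4.0, 17.0]), (-40, 94, [15.0, 16.0]), (-30, 80, [14.0, 15.0]), (-20, 78, [12.0, 13.0]), (-10, 180, [22.0, 34.0]), (0, 274, [30.0, 40.0]), (10, 102, [36.0, 42.0]), (20, 10, [30.0, 38.0]), (30, 29, [31.0, 34.0])]
w2 D [(-50, 306, [16.0, 18.0]), (-40, 224, [15.0, 16.0]), (-30, 207, [13.0, 15.0]), (-20, 191, [12.0, 17.0]), (-10, 566, [30.0, 42.0]), (0, 37, [32.0, 40.0]), (10, 4, [31.0, 32.0]), (20, 38, [29.0, 35.0]), (30, 56, [30.0, 35.0])]
xyz [-72.3, 77.6, 97.4] rot [0.146, 0.586, 0.477]
```

Run:
```python
from h import *
c=dict(np.load('top0.npz'));P=cloud(c).reshape(-1,3);col=c['color'].reshape(-1,3).astype(int)
L=(P[:,0]>.53)&(P[:,0]<.72)&(P[:,1]<.07)&(P[:,1]>-.2)
br=(np.ptp(col,axis=1)<25)&L&(P[:,2]>.058)&(P[:,2]<.092)
q=P[br]
for _ in range(6):
    A=np.c_[q[:,:2],np.ones(len(q))];k=np.linalg.lstsq(A,q[:,2],rcond=None)[0];e=np.abs(A@k-q[:,2]);q=q[e<max(.003,np.median(e)*2.5)]
g=k[:2];s=np.hypot(*g);print('slope deg',np.degrees(np.arctan(s)),'yaw',np.degrees(np.arctan2(g[1],g[0])),len(q))
ex=g/s; # x dir
d=(0.082-.05*np.tan(np.radians(25))-k[2])/s
print('origin along ex:',d+0)  # ex.o = value where z = z at x=0
# discs
for uv in[(324.4,171.4),(407.4,165)]: print(onplane(c,uv,.098))
# blue ribs tops z>0.09
b=L&(col[:,2]>col[:,0]+40)&(P[:,2]>.095);ey=np.array([-ex[1],ex[0]])
h,edg=np.histogram(P[b,:2]@ey,bins=np.arange(-.23,.07,.004));print([(round(edg[i],3),int(v)) for i,v in enumerate(h) if v>3])
# brass, orange tab
hsv=cv2.cvtColor(c['color'],cv2.COLOR_RGB2HSV).reshape(-1,3)
o=L&(hsv[:,1]>150)&(hsv[:,2]>120)&(hsv[:,0]<30)&(P[:,2]>.06);print(P[o][:,:].mean(0))
v,u=np.where(o.reshape(400,640));
n,l,st,ce=cv2.connectedComponentsWithStats(o.reshape(400,640).astype(np.uint8))
for i in range(1,n):
  if st[i,4]>4: print(st[i],ce[i],P[(l==i).ravel()].mean(0).round(3))
```

```text
slope deg 9.179294798431618 yaw 10.603139643152504 1844
origin along ex: 0.4757141723366626
[[0.53653589 0.04549984 0.098     ]]
[[ 0.56159009 -0.20178103  0.098     ]]
[(np.float64(-0.186), 20), (np.float64(-0.182), 11), (np.float64(-0.134), 19), (np.float64(-0.13), 6), (np.float64(-0.082), 18), (np.float64(-0.078), 7)]
[ 0.55453229 -0.03310645  0.10076729]
[407 161   1   7   7] [407. 164.] [ 0.563 -0.199  0.106]
[324 162   4   4  10] [325.4 163.3] [0.561 0.043 0.095]
[323 168   2   6   7] [323.71428571 170.71428571] [0.537 0.048 0.106]
```

```bash
python3 -c "
from h import *
plan((.47,-.08,.36),0)"
```

```text
xyz [-84.9, -244.9, -87.4] rot [0.105, 0.592, 0.341]
```

Request:
play_rows(xyz=[[-6, -18, -6], [-18, -52, -19], [-31, -90, -32], [-45, -130, -46], [-58, -167, -60], [-70, -202, -72], [-79, -228, -82], [-84, -243, -87], [-85, -245, -87], [-85, -245, -87]], rot=[[0.008, 0.045, 0.026], [0.022, 0.127, 0.073], [0.039, 0.218, 0.126], [0.056, 0.314, 0.181], [0.072, 0.403, 0.232], [0.086, 0.488, 0.281], [0.098, 0.551, 0.317], [0.104, 0.587, 0.338], [0.105, 0.592, 0.341], [0.105, 0.592, 0.341]], grip=[1, 1, 1, 1, 1, 1, 1, 1, 1, 1])

```text
time_s: 4.0
eef_pos: [0.4701, -0.08, 0.3588]
eef_rot: [-0.0, 0.0, 1.0, 0.0]
wrist_force: [0.3, -0.5, -0.7]
opening: 0.999
grasp_force: 0.0
```

Run:
```python
from h import *
c=cam('wrist');np.savez('w3.npz',**{k:c[k] for k in('color','depth','E','K','k1')})
P=cloud(c)
col=c['color'].astype(int);hsv=cv2.cvtColor(c['color'],cv2.COLOR_RGB2HSV)
c['color']=c['color'][::-1,::-1].copy();save(c,'w3.png')
# red/orange/brass blobs and blue rib tops
for nm,m in dict(brass=(hsv[...,1]>120)&(hsv[...,2]>110)&(hsv[...,0]>10)&(hsv[...,0]<30)&(P[...,2]>.06),rib=(hsv[...,0]>100)&(hsv[...,0]<130)&(hsv[...,1]>100)&(P[...,2]>.104),red=((hsv[...,0]<8)|(hsv[...,0]>172))&(hsv[...,1]>150)&(P[...,2]>.04)).items():
  n,l,st,ce=cv2.connectedComponentsWithStats(m.astype(np.uint8))
  for i in range(1,n):
    if st[i,4]<15: continue
    q=P[l==i];a=cv2.minAreaRect((q[:,:2]*1000).astype(np.float32));print(nm,st[i].tolist(),(q.mean(0)*1000).round(1),'z',(q[:,2].max()*1000).round(),np.round(a[0],1),np.round(a[1],1),round(a[2],1))
```

```text
brass [420, 209, 11, 20, 129] [535.8  45.  112.8] z 508.0 [464.7  -9.3] [203.4  19.7] 37.6
brass [217, 212, 9, 11, 76] [ 538.5 -199.7   95.4] z 122.0 [ 536.2 -198.9] [10.5 21.1] 52.8
brass [304, 212, 33, 10, 255] [521.8 -78.3 143. ] z 148.0 [531.1 -80.3] [33.  33.2] 76.7
brass [218, 228, 7, 20, 94] [ 562.  -198.5  107.5] z 109.0 [ 562.3 -198.9] [23.6  5.6] 0.7
brass [413, 228, 11, 11, 84] [562.1  43.3  94.6] z 96.0 [562.2  43.7] [11.7 12.5] 81.0
rib [408, 268, 7, 35, 168] [626.7  35.8 112. ] z 122.0 [627.3  36.4] [44.9  4.9] 6.2
rib [366, 272, 8, 34, 142] [629.8 -16.1 112.8] z 123.0 [628.8 -16.1] [38.2  5.1] 5.9
rib [327, 276, 6, 34, 111] [632.4 -67.1 116.5] z 508.0 [521.8 -73.6] [263.6   4.9] 3.5
rib [286, 279, 7, 34, 147] [ 640.7 -118.1  112.6] z 123.0 [ 639.6 -118.6] [40.  5.] 5.7
rib [245, 281, 9, 36, 179] [ 644.3 -168.7  116.5] z 508.0 [ 526.5 -132.8] [ 21.1 292.3] 72.7
red [234, 111, 18, 30, 394] [ 430.6 -168.5   84.7] z 89.0 [ 431.2 -169.7] [14.3 33.6] 79.0
```

View pics/w3.png

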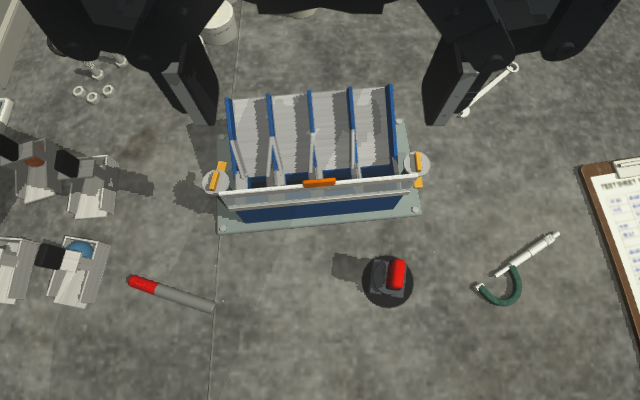

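Run:
```python
from h import *
c=dict(np.load('w3.npz'));P=cloud(c).reshape(-1,3)
q=(P-[.549,-.0765,0])@R.from_euler('z',5.8,degrees=True).as_matrix()
for y in(-.078,-.026,.026,.078):
    m=(abs(q[:,1]-y)<.008)&(q[:,2]<.11)&(q[:,2]>.058)&(q[:,0]>.035)&(q[:,0]<.15)
    k=np.polyfit(q[m,0],q[m,2],1);print(y,m.sum(),np.degrees(np.arctan(k[0])),'x at z=.082',(.082-k[1])/k[0],q[m,0].max(),np.median(np.abs(np.polyval(k,q[m,0])-q[m,2])))
m=(q[:,2]>.02)&(q[:,2]<.5)&(abs(q[:,1])<.1)
t=m&(q[:,2]>.135)&(q[:,2]<.16);print('cover top',q[t].mean(0))
plan((.447,.255,.2),-.14)
```

```text
-0.078 781 25.272348263097186 x at z=.082 0.08076606761086988 0.11585072143426808 0.0006263567695231204
-0.026 797 24.94683930256979 x at z=.082 0.08115599205370716 0.11637667236631442 0.0006446680091048151
0.026 807 25.18600642629905 x at z=.082 0.08118085396453609 0.11591264765026144 0.0006831329573359357
0.078 816 25.16465534453813 x at z=.082 0.08121348839867422 0.1164461194237682 0.0006949272449820673
cover top [-0.02712768  0.00111144  0.13848587]
xyz [22.9, 334.9, 158.8] rot [-0.0, -0.001, 0.139]
```

Request:
play_rows(xyz=[[2, 20, 10], [4, 65, 30], [8, 115, 55], [12, 170, 80], [15, 225, 107], [19, 275, 130], [22, 312, 148], [23, 330, 157], [23, 335, 159], [23, 335, 159]], rot=[[0, 0, 0.01], [0, 0, 0.03], [0, 0, 0.05], [0, 0, 0.07], [0, 0, 0.09], [0, 0, 0.11], [0, 0, 0.125], [0, 0, 0.135], [0, 0, 0.139], [0, 0, 0.139]], grip=[1, 0.6, 0.6, 0.6, 0.6, 0.6, 0.6, 0.6, 0.6, 0.6])

```text
time_s: 5.3
eef_pos: [0.4474, 0.2541, 0.2003]
eef_rot: [-0.0, 0.07, 0.998, -0.0]
wrist_force: [-0.4, 0.8, -0.7]
opening: 0.601
grasp_force: 0.0
```

```bash
cat >> h.py <<'E'
GY=np.radians(5.8)
def gw(x,y,z): # grader frame -> world
    return np.array([.5798,-.0734,0])+R.from_euler('z',GY).apply([x,y,z])
def tip(s,th,dz=.007): # TCP for spout edge at s with scoop tilt th
    return s+(R.from_euler('z',GY)*R.from_euler('y',-th)).apply([.058,0,.063+dz])
E
python3 - <<'E'
from h import *
plan((.447,.255,.088),-.14)
c=cam('wrist');P=cloud(c);g=c['color'].max(2)
m=((g<75)&(P[...,2]>.09)&(P[...,2]<.104)).astype(np.uint8)
n,l,s,_=cv2.connectedComponentsWithStats(m)
for i in range(1,n):
    if s[i,4]<60: continue
    q=P[l==i];a=cv2.minAreaRect((q[:,:2]*1000).astype(np.float32));print((q.mean(0)*1000).round(1),np.round(a[0],1),np.round(a[1],1),round(a[2],1))
S=gw(.05,-.078,.145);print('spout',S)
st=((.447,.255,.088),-.14)
a=(.447,.255,.28);plan(a,-.14,0,((.447,.255,.088),-.14,0))
b=tip(S,0)+[0,0,.06];print(b);plan(b,GY,0,(a,-.14,0))
plan(tip(S,0),GY,0,(b,GY,0))
for t in range(6,49,6): plan(tip(S,np.radians(t)),GY,np.radians(t),(tip(S,0),GY,0))
E
```

```text
xyz [0.5, 0.9, 112.3] rot [-0.001, -0.0, -0.0]
[445.7 367.   97.6] [446.8 368.1] [11.6 27.7] 87.8
[445.7 254.9  98.5] [446.9 255.1] [11.2 27.4] 81.8
[510.5 480.6  96.9] [511.6 482.1] [13.4 28.1] 34.7
[567.6 258.6  97.9] [570.1 258.5] [28.8 11.6] 4.4
[593.4 -14.9  92.6] [591.5 -14.9] [ 2.9 18.3] 84.4
[604.2 -67.2  93.6] [603.3 -67.1] [ 3.8 27.9] 85.8
spout [ 0.63742643 -0.14594788  0.145     ]
xyz [-0.0, 0.0, -192.0] rot [0.0, 0.0, 0.0]
[ 0.69512951 -0.14008662  0.275     ]
xyz [-300.8, -356.6, 5.0] rot [-0.0, 0.0, -0.241]
xyz [0.0, 0.0, 60.0] rot [0.0, 0.0, 0.0]
xyz [7.6, -0.0, -5.7] rot [0.0, -0.105, 0.0]
xyz [15.8, -0.0, -10.5] rot [-0.0, -0.209, 0.0]
xyz [24.5, -0.0, -14.5] rot [0.0, -0.314, 0.0]
xyz [33.5, -0.0, -17.5] rot [0.0, -0.419, 0.0]
xyz [42.8, -0.0, -19.6] rot [-0.0, -0.524, 0.0]
xyz [52.2, -0.0, -20.7] rot [0.0, -0.628, 0.0]
xyz [61.7, -0.0, -20.8] rot [0.0, -0.733, -0.0]
xyz [71.2, -0.0, -19.9] rot [-0.0, -0.838, -0.0]
```

Request:
play_rows(xyz=[[0, 1, 15], [0, 1, 45], [0, 1, 75], [0, 1, 100], [0, 1, 110], [0, 1, 112], [0, 1, 112], [0, 1, 112], [0, 1, 112], [0, 1, 112]], rot=[[0, 0, 0], [0, 0, 0], [0, 0, 0], [0, 0, 0], [0, 0, 0], [0, 0, 0], [0, 0, 0], [0, 0, 0], [0, 0, 0], [0, 0, 0]], grip=[0.6, 0.6, 0.6, 0.6, 0.6, 0.6, 0, 0, 0, 0])

```text
time_s: 6.6
eef_pos: [0.4485, 0.2551, 0.0891]
eef_rot: [0.0, 0.07, 0.998, -0.0]
wrist_force: [-1.6, -3.0, 6.8]
opening: 0.107
grasp_force: 58.8
```

Request:
play_rows(xyz=[[0, 0, 0], [0, 0, -2], [0, 0, -8], [0, 0, -24], [0, 0, -50], [0, 0, -85], [0, 0, -125], [0, 0, -160], [0, 0, -182], [0, 0, -192]], rot=[[0, 0, 0], [0, 0, 0], [0, 0, 0], [0, 0, 0], [0, 0, 0], [0, 0, 0], [0, 0, 0], [0, 0, 0], [0, 0, 0], [0, 0, 0]], grip=[0, 0, 0, 0, 0, 0, 0, 0, 0, 0])

```text
time_s: 7.85
eef_pos: [0.4484, 0.2554, 0.2824]
eef_rot: [0.001, 0.07, 0.998, 0.0]
wrist_force: [-0.2, 0.6, -1.9]
opening: 0.11
grasp_force: 58.7
```

Request:
play_rows(xyz=[[-3, -4, 0], [-9, -11, 0], [-21, -25, 0], [-36, -43, 0], [-54, -64, 0], [-75, -89, 0], [-99, -118, 0], [-123, -146, 0], [-147, -175, 0], [-171, -203, 0]], rot=[[0, 0, 0], [0, 0, 0], [0, 0, 0], [0, 0, 0], [0, 0, 0], [0, 0, 0], [0, 0, 0], [0, 0, 0], [0, 0, 0], [0, 0, 0]], grip=[0, 0, 0, 0, 0, 0, 0, 0, 0, 0])

```text
time_s: 9.1
eef_pos: [0.5892, 0.0275, 0.279]
eef_rot: [-0.001, 0.071, 0.997, -0.0]
wrist_force: [0.7, 0.5, -3.2]
opening: 0.111
grasp_force: 58.7
```

Request:
play_rows(xyz=[[-24, -28, 0], [-48, -57, 1], [-69, -82, 2], [-87, -103, 3], [-102, -121, 4], [-114, -135, 5], [-123, -146, 5], [-128, -151, 5], [-130, -154, 5], [-130, -154, 5]], rot=[[0, 0, -0.02], [0, 0, -0.06], [0, 0, -0.1], [0, 0, -0.14], [0, 0, -0.18], [0, 0, -0.21], [0, 0, -0.23], [0, 0, -0.241], [0, 0, -0.241], [0, 0, -0.241]], grip=[0, 0, 0, 0, 0, 0, 0, 0, 0, 0])

```text
time_s: 10.35
eef_pos: [0.6957, -0.1404, 0.275]
eef_rot: [-0.001, -0.05, 0.999, -0.0]
wrist_force: [0.5, 1.0, -3.4]
opening: 0.108
grasp_force: 58.7
```

Run:
```python
from h import *
o=readout.get_obs();print(o['q'],o['opening'])
S=gw(.05,-.078,.145);plan(tip(S,0),GY)
c=cam('wrist');c['color']=c['color'][::-1,::-1].copy();save(c,'w4.png')
```

```text
[-3.65529590e-01  4.48464768e-01  1.16680336e+00 -7.01663958e-04
  1.52715971e+00 -2.03647562e+00] 0.10796410128231992
xyz [0.5, 0.4, 60.0] rot [-0.0, -0.001, -0.001]
```

View pics/w4.png

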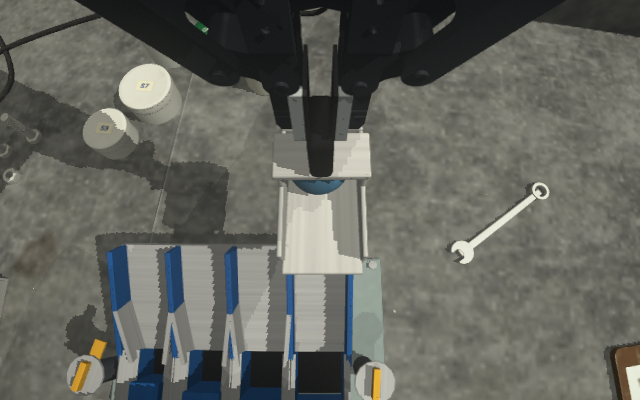

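Request:
play_rows(xyz=[[0, 0, 4], [0, 0, 14], [0, 0, 28], [0, 0, 42], [0, 0, 53], [0, 0, 58], [0, 0, 60], [0, 0, 60], [8, 0, 54], [16, 0, 50]], rot=[[0, 0, 0], [0, 0, 0], [0, 0, 0], [0, 0, 0], [0, 0, 0], [0, 0, 0], [0, 0, 0], [0, 0, 0], [0, -0.105, 0], [0, -0.209, 0]], grip=[0, 0, 0, 0, 0, 0, 0, 0, 0, 0])

```text
time_s: 11.65
eef_pos: [0.6803, -0.1423, 0.2259]
eef_rot: [0.106, -0.05, 0.993, 0.005]
wrist_force: [-0.1, -0.2, -3.8]
opening: 0.109
grasp_force: 58.7
```

Run:
```python
from h import *
S=gw(.05,-.078,.145)
plan(tip(S,.209),GY,.209)
for t in (.31,.42,.52,.63,.7,.77): plan(tip(S,t),GY,t,(tip(S,.209),GY,.209))
```

```text
xyz [0.9, 0.7, 0.2] rot [-0.002, 0.003, -0.0]
xyz [7.4, 0.0, -5.5] rot [0.0, -0.101, 0.0]
xyz [15.9, 0.0, -10.6] rot [0.0, -0.211, 0.0]
xyz [24.2, 0.0, -14.4] rot [0.0, -0.311, 0.0]
xyz [33.7, 0.0, -17.6] rot [-0.0, -0.421, 0.0]
xyz [39.9, -0.0, -19.1] rot [0.0, -0.491, -0.0]
xyz [46.1, 0.0, -20.1] rot [-0.0, -0.561, 0.0]
```

Request:
play_rows(xyz=[[4, 0, -3], [7, 0, -5], [16, 0, -11], [24, 0, -14], [34, 0, -18], [40, 0, -19], [46, 0, -20], [46, 0, -20], [46, 0, -20], [46, 0, -20]], rot=[[0, -0.05, 0], [0, -0.1, 0], [0, -0.21, 0], [0, -0.31, 0], [0, -0.42, 0], [0, -0.49, 0], [0, -0.56, 0], [0, -0.56, 0], [0, -0.56, 0], [0, -0.56, 0]], grip=[0, 0, 0, 0, 0, 0, 0, 0, 0, 0])

```text
time_s: 12.9
eef_pos: [0.6318, -0.1473, 0.2361]
eef_rot: [0.374, -0.047, 0.926, 0.018]
wrist_force: [-0.2, -0.2, -1.6]
opening: 0.112
grasp_force: 59.0
```

```bash
cat >> h.py <<'E'
def ball(name='top'):
    c=cam(name);P=cloud(c);hsv=cv2.cvtColor(c['color'],cv2.COLOR_RGB2HSV)
    q=(P-[.5798,-.0734,0])@R.from_euler('z',GY).as_matrix()
    for nm,m in dict(blue=(hsv[...,0]>95)&(hsv[...,0]<107)&(hsv[...,1]>80),copper=(hsv[...,0]<15)&(hsv[...,1]>80)&(hsv[...,2]>60)).items():
        m=m&(q[...,0]>-.06)&(q[...,0]<.09)&(abs(q[...,1])<.11)&(q[...,2]<.125)&(q[...,2]>.02)
        if m.sum()>5:print(name,nm,int(m.sum()),np.median(q[m],0).round(3),hsv[m].mean(0).round())
    return c
E
python3 - <<'E'
from h import *
o=readout.get_obs();print(o['time_s'],o['opening'],o['eef_pos'])
c=ball('wrist');d=ball('top');ball('scene')
im=c['color'][::-1,::-1,::-1];b=cv2.resize(d['color'][115:230,300:430,::-1],None,fx=3.5,fy=3.5)
cv2.imwrite('pics/w5.png',np.hstack([cv2.resize(im,(345,216)),b[:216*1+0].copy() if 0 else cv2.resize(b,(245,216))]))
plan(tip(gw(.05,-.078,.145),0)+[0,0,.09],GY)
E
```

```text
12.9 0.11153165970224366 [ 0.63175058 -0.14729771  0.23609049]
wrist blue 6176 [0.044 0.05  0.102] [106. 163. 102.]
top blue 151 [-0.028 -0.066  0.051] [104. 126.  85.]
scene blue 340 [-0.058  0.011  0.048] [106. 151.  97.]
xyz [-94.5, 0.4, -5.5] rot [-0.001, 0.768, -0.0]
```

View pics/w5.png

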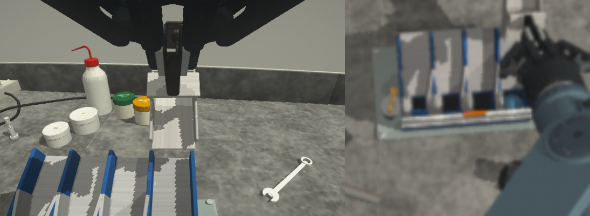

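Request:
play_rows(xyz=[[-5, 0, -10], [-15, 0, -15], [-28, 0, -18], [-42, 0, -18], [-56, 0, -17], [-70, 0, -14], [-84, 0, -9], [-94, 0, -6], [-94, 0, -6], [-94, 0, -6]], rot=[[0, 0.05, 0], [0, 0.15, 0], [0, 0.26, 0], [0, 0.37, 0], [0, 0.48, 0], [0, 0.59, 0], [0, 0.7, 0], [0, 0.768, 0], [0, 0.768, 0], [0, 0.768, 0]], grip=[0, 0, 0, 0, 0, 0, 0, 0, 0, 0])

```text
time_s: 14.3
eef_pos: [0.6937, -0.1406, 0.3039]
eef_rot: [0.0, -0.05, 0.999, 0.0]
wrist_force: [-1.3, -0.4, -2.7]
opening: 0.115
grasp_force: 58.9
```

Run:
```python
from h import *
plan((.447,.255,.285),-.14)
ball('wrist')
ball('top')
```

```text
xyz [205.9, 418.3, 18.9] rot [0.0, 0.0, 0.24]
wrist blue 7265 [-0.034  0.019  0.079] [105. 163.  86.]
top blue 33 [0.038 0.066 0.1  ] [106. 151. 100.]
```

Request:
play_rows(xyz=[[6, 12, 1], [23, 46, 2], [46, 92, 4], [70, 142, 6], [95, 192, 9], [119, 242, 11], [144, 292, 13], [168, 340, 15], [189, 383, 17], [202, 410, 18]], rot=[[0, 0, 0.01], [0, 0, 0.03], [0, 0, 0.06], [0, 0, 0.09], [0, 0, 0.12], [0, 0, 0.15], [0, 0, 0.18], [0, 0, 0.21], [0, 0, 0.23], [0, 0, 0.24]], grip=[0, 0, 0, 0, 0, 0, 0, 0, 0, 0])

```text
time_s: 15.65
eef_pos: [0.4495, 0.2488, 0.2868]
eef_rot: [0.0, 0.069, 0.998, 0.0]
wrist_force: [0.2, -0.6, -1.4]
opening: 0.109
grasp_force: 58.9
```

Run:
```python
from h import *
print(readout.get_obs()['opening'])
plan((.447,.255,.089),-.14)
ball('top')
```

```text
0.10862064722234425
xyz [3.5, 5.6, 197.8] rot [0.001, 0.001, 0.001]
top blue 207 [-0.015 -0.083  0.079] [104. 128.  93.]
```

Request:
play_rows(xyz=[[2, 3, 15], [3, 5, 45], [3, 6, 85], [3, 6, 125], [3, 6, 160], [3, 6, 182], [3, 6, 192], [3, 6, 197], [3, 6, 198], [3, 6, 198]], rot=[[0, 0, 0], [0, 0, 0], [0, 0, 0], [0, 0, 0], [0, 0, 0], [0, 0, 0], [0, 0, 0], [0, 0, 0], [0, 0, 0], [0, 0, 0]], grip=[0, 0, 0, 0, 0, 0, 0, 0, 0, 0])

```text
time_s: 16.95
eef_pos: [0.4507, 0.2534, 0.0893]
eef_rot: [0.001, 0.07, 0.998, 0.0]
wrist_force: [0.3, -0.1, -0.9]
opening: 0.107
grasp_force: 59.0
```

Request:
play_rows(xyz=[[0, 0, 0], [0, 0, 0], [0, 0, 0], [0, 0, 0], [0, 0, -10], [0, 0, -35], [0, 0, -70], [0, 0, -105], [0, 0, -130], [0, 0, -140]], rot=[[0, 0, 0], [0, 0, 0], [0, 0, 0], [0, 0, 0], [0, 0, 0], [0, 0, 0], [0, 0, 0], [0, 0, 0], [0, 0, 0], [0, 0, 0]], grip=[0, 0.5, 0.5, 0.5, 0.5, 0.5, 0.5, 0.5, 0.5, 0.5])

```text
time_s: 18.2
eef_pos: [0.4508, 0.2537, 0.2309]
eef_rot: [0.002, 0.07, 0.998, 0.0]
wrist_force: [-0.5, -0.9, -0.2]
opening: 0.5
grasp_force: 0.0
```

Run:
```python
from h import *
c=cam('top');P=cloud(c);hsv=cv2.cvtColor(c['color'],cv2.COLOR_RGB2HSV)
q=(P-[.5798,-.0734,0])@R.from_euler('z',GY).as_matrix()
# scoop D check + grader crop
im=c['color'][:,:,::-1]
a=cv2.resize(im[130:230,200:420],None,fx=3.6,fy=3.6,interpolation=cv2.INTER_CUBIC);cv2.imwrite('pics/t2.png',a)
c=cam('wrist');P=cloud(c);g=c['color'].max(2)
m=((g<75)&(P[...,2]>.09)&(P[...,2]<.104)).astype(np.uint8)
n,l,s,_=cv2.connectedComponentsWithStats(m)
for i in range(1,n):
    if s[i,4]<60: continue
    k=P[l==i];r=cv2.minAreaRect((k[:,:2]*1000).astype(np.float32));print((k.mean(0)*1000).round(1),np.round(r[0],1),np.round(r[1],1),round(r[2],1))
plan((.5966,.3588,.2),np.radians(17))
```

```text
[380.7 519.3  94.1] [379.4 520.7] [ 8.5 17.2] 87.1
[445.9 366.9  97.6] [446.7 368.1] [12.3 27.4] 88.6
[448.5 253.2  98.5] [449.5 253. ] [11.5 27.4] 82.2
[510.7 480.7  96.9] [511.8 482.4] [14.1 27.8] 36.0
[568.2 258.7  98. ] [570.4 258.6] [27.9 11.3] 3.9
[589.5 356.9  97.6] [592.2 357.7] [19.3 12.2] 14.7
[604.  -15.   95.1] [600.  -15.1] [ 3.8 30.7] 90.0
[621.9 -65.7  96.2] [617.6 -65.9] [57.4  4.6] 3.8
[ 624.4 -117.8   95.7] [ 621.5 -117.9] [57.8  5.3] 4.9
xyz [-130.0, 124.6, 30.0] rot [0.0, 0.002, -0.437]
```

View pics/t2.png

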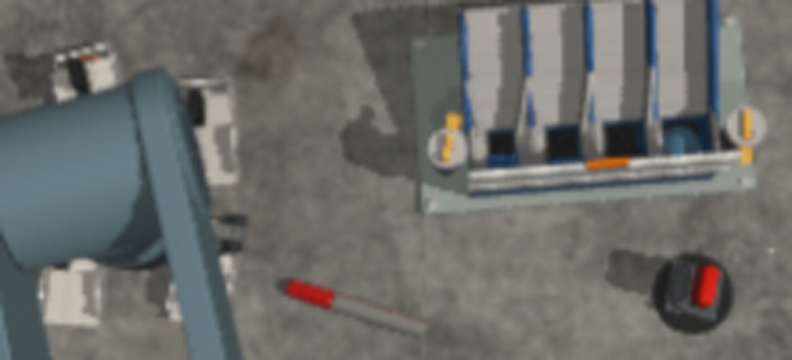

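Request:
play_rows(xyz=[[-7, 7, 0], [-25, 24, 3], [-48, 46, 8], [-72, 69, 13], [-95, 91, 19], [-113, 108, 24], [-124, 119, 28], [-130, 125, 30], [-130, 125, 30], [-130, 125, 30]], rot=[[0, 0, -0.03], [0, 0, -0.09], [0, 0, -0.16], [0, 0, -0.24], [0, 0, -0.31], [0, 0, -0.37], [0, 0, -0.41], [0, 0, -0.437], [0, 0, -0.437], [0, 0, -0.437]], grip=[0.6, 0.6, 0.6, 0.6, 0.6, 0.6, 0.6, 0.6, 0.6, 0.6])

```text
time_s: 19.55
eef_pos: [0.5957, 0.3588, 0.1983]
eef_rot: [-0.0, -0.148, 0.989, -0.0]
wrist_force: [1.4, -0.6, 0.8]
opening: 0.596
grasp_force: 0.0
```

Run:
```python
from h import *
c=cam('wrist');P=cloud(c);g=c['color'].max(2)
m=((g<75)&(P[...,2]>.09)&(P[...,2]<.104)).astype(np.uint8)
n,l,s,_=cv2.connectedComponentsWithStats(m)
for i in range(1,n):
    if s[i,4]<60: continue
    k=P[l==i];r=cv2.minAreaRect((k[:,:2]*1000).astype(np.float32));print((k.mean(0)*1000).round(1),np.round(r[0],1),np.round(r[1],1),round(r[2],1))
Y=np.radians(17);p0=(.5966,.3588,.088);plan(p0,Y)
S=gw(.05,-.026,.145);a=(.5966,.3588,.28);b=tip(S,0)+[0,0,.06];print(b);plan(b,GY,0,(a,Y,0))
```

```text
[457.  368.3  97.7] [456.3 368.7] [ 9.7 12.9] 9.6
[570.  260.2  97.9] [570.5 259.2] [27.9 11.8] 4.1
[512.1 481.   97.6] [512.5 482.8] [12.8 27.9] 34.7
[595.4 359.2  98.6] [596.4 359.8] [27.4 11.1] 16.8
xyz [-0.8, -0.2, 110.6] rot [-0.0, -0.0, 0.0]
[ 0.68987458 -0.08835282  0.275     ]
xyz [41.5, -454.9, 5.0] rot [0.0, 0.0, 0.195]
```

Request:
play_rows(xyz=[[-1, 1, 15], [-1, 1, 45], [-1, 1, 75], [-1, 1, 100], [-1, 1, 108], [-1, 1, 110], [-1, 1, 110], [-1, 1, 110], [-1, 1, 110], [-1, 1, 110]], rot=[[0, 0, 0], [0, 0, 0], [0, 0, 0], [0, 0, 0], [0, 0, 0], [0, 0, 0], [0, 0, 0], [0, 0, 0], [0, 0, 0], [0, 0, 0]], grip=[0.6, 0.6, 0.6, 0.6, 0.6, 0.6, 0, 0, 0, 0])

```text
time_s: 20.85
eef_pos: [0.5976, 0.3602, 0.0899]
eef_rot: [0.001, -0.148, 0.989, -0.0]
wrist_force: [-0.7, -2.7, 5.5]
opening: 0.108
grasp_force: 58.9
```

Request:
play_rows(xyz=[[0, 0, 0], [0, 0, -2], [0, 0, -8], [0, 0, -24], [0, 0, -50], [0, 0, -85], [0, 0, -125], [0, 0, -160], [0, 0, -182], [0, 0, -192]], rot=[[0, 0, 0], [0, 0, 0], [0, 0, 0], [0, 0, 0], [0, 0, 0], [0, 0, 0], [0, 0, 0], [0, 0, 0], [0, 0, 0], [0, 0, 0]], grip=[0, 0, 0, 0, 0, 0, 0, 0, 0, 0])

```text
time_s: 22.1
eef_pos: [0.5973, 0.3606, 0.2834]
eef_rot: [0.002, -0.148, 0.989, 0.0]
wrist_force: [-0.3, 0.1, -1.7]
opening: 0.109
grasp_force: 58.7
```

Request:
play_rows(xyz=[[0, -5, 0], [1, -14, 0], [3, -32, 0], [5, -55, 0], [7, -82, 0], [10, -114, 0], [13, -150, 0], [17, -187, 0], [20, -223, 0], [24, -259, 0]], rot=[[0, 0, 0], [0, 0, 0], [0, 0, 0], [0, 0, 0], [0, 0, 0], [0, 0, 0], [0, 0, 0], [0, 0, 0], [0, 0, 0], [0, 0, 0]], grip=[0, 0, 0, 0, 0, 0, 0, 0, 0, 0])

```text
time_s: 23.35
eef_pos: [0.6496, 0.1026, 0.2804]
eef_rot: [-0.0, -0.147, 0.989, -0.0]
wrist_force: [-0.3, 0.2, -2.8]
opening: 0.102
grasp_force: 58.7
```

Request:
play_rows(xyz=[[3, -36, 0], [7, -73, 1], [10, -105, 2], [12, -132, 3], [14, -155, 4], [16, -173, 5], [17, -187, 5], [18, -194, 5], [18, -196, 5], [18, -196, 5]], rot=[[0, 0, 0.02], [0, 0, 0.05], [0, 0, 0.08], [0, 0, 0.11], [0, 0, 0.14], [0, 0, 0.16], [0, 0, 0.18], [0, 0, 0.195], [0, 0, 0.195], [0, 0, 0.195]], grip=[0, 0, 0, 0, 0, 0, 0, 0, 0, 0])

```text
time_s: 24.6
eef_pos: [0.6898, -0.0865, 0.2757]
eef_rot: [0.0, -0.051, 0.999, -0.0]
wrist_force: [0.7, 0.8, -2.8]
opening: 0.106
grasp_force: 58.7
```

Run:
```python
from h import *
S=gw(.05,-.026,.145);plan(tip(S,0),GY)
ball('top')
```

```text
xyz [0.1, -1.8, 60.7] rot [-0.0, 0.0, 0.002]
```

Request:
play_rows(xyz=[[0, -1, 4], [0, -2, 14], [0, -2, 28], [0, -2, 42], [0, -2, 53], [0, -2, 58], [0, -2, 60], [0, -2, 60], [8, -2, 54], [16, -2, 50]], rot=[[0, 0, 0], [0, 0, 0], [0, 0, 0], [0, 0, 0], [0, 0, 0], [0, 0, 0], [0, 0, 0], [0, 0, 0], [0, -0.105, 0], [0, -0.209, 0]], grip=[0, 0, 0, 0, 0, 0, 0, 0, 0, 0])

```text
time_s: 25.9
eef_pos: [0.6747, -0.0909, 0.2266]
eef_rot: [0.106, -0.051, 0.993, 0.005]
wrist_force: [0.6, 0.0, -2.8]
opening: 0.106
grasp_force: 58.7
```

Request:
play_rows(xyz=[[4, 0, -3], [7, 0, -5], [16, 0, -11], [24, 0, -14], [34, 0, -18], [40, 0, -19], [46, 0, -20], [46, 0, -20], [46, 0, -20], [46, 0, -20]], rot=[[0, -0.05, 0], [0, -0.1, 0], [0, -0.21, 0], [0, -0.31, 0], [0, -0.42, 0], [0, -0.49, 0], [0, -0.56, 0], [0, -0.56, 0], [0, -0.56, 0], [0, -0.56, 0]], grip=[0, 0, 0, 0, 0, 0, 0, 0, 0, 0])

```text
time_s: 27.15
eef_pos: [0.6261, -0.0959, 0.2367]
eef_rot: [0.375, -0.048, 0.926, 0.019]
wrist_force: [0.3, -0.2, -1.4]
opening: 0.104
grasp_force: 58.9
```

Request:
play_rows(xyz=[[-5, 0, -10], [-15, 0, -15], [-28, 0, -18], [-42, 0, -18], [-56, 0, -17], [-70, 0, -14], [-84, 0, -9], [-94, 0, -6], [-94, 0, -6], [-94, 0, -6]], rot=[[0, 0.05, 0], [0, 0.15, 0], [0, 0.26, 0], [0, 0.37, 0], [0, 0.48, 0], [0, 0.59, 0], [0, 0.7, 0], [0, 0.768, 0], [0, 0.768, 0], [0, 0.768, 0]], grip=[0, 0, 0, 0, 0, 0, 0, 0, 0, 0])

```text
time_s: 28.4
eef_pos: [0.6881, -0.089, 0.3048]
eef_rot: [0.001, -0.051, 0.999, -0.0]
wrist_force: [-0.1, 0.2, -1.6]
opening: 0.105
grasp_force: 58.8
```

Run:
```python
from h import *
print(readout.get_obs()['opening'])
plan((.5966,.359,.285),np.radians(17))
ball('wrist')
```

```text
0.10458835918503104
xyz [45.3, 455.0, 19.6] rot [-0.0, 0.001, -0.194]
wrist blue 6086 [-0.036  0.011  0.079] [105. 159.  87.]
wrist copper 821 [-0.029 -0.027  0.048] [ 10. 159. 107.]
```

Request:
play_rows(xyz=[[1, 12, 1], [5, 46, 2], [10, 97, 4], [15, 152, 6], [21, 210, 9], [27, 268, 12], [33, 326, 14], [38, 380, 17], [43, 425, 19], [45, 450, 20]], rot=[[0, 0, 0], [0, 0, -0.02], [0, 0, -0.04], [0, 0, -0.07], [0, 0, -0.1], [0, 0, -0.12], [0, 0, -0.15], [0, 0, -0.17], [0, 0, -0.19], [0, 0, -0.194]], grip=[0, 0, 0, 0, 0, 0, 0, 0, 0, 0])

```text
time_s: 29.7
eef_pos: [0.5959, 0.3563, 0.2854]
eef_rot: [0.001, -0.149, 0.989, 0.0]
wrist_force: [0.2, -0.7, -1.8]
opening: 0.106
grasp_force: 58.8
```

Run:
```python
from h import *
print(readout.get_obs()['opening'])
plan((.5966,.3595,.089),np.radians(17))
```

```text
0.10617093206747351
xyz [-1.4, 2.9, 196.4] rot [-0.0, 0.001, 0.002]
```

Request:
play_rows(xyz=[[0, 1, 15], [-1, 3, 45], [-1, 3, 85], [-1, 3, 125], [-1, 3, 160], [-1, 3, 182], [-1, 3, 191], [-1, 3, 195], [-1, 3, 196], [-1, 3, 196]], rot=[[0, 0, 0], [0, 0, 0], [0, 0, 0], [0, 0, 0], [0, 0, 0], [0, 0, 0], [0, 0, 0], [0, 0, 0], [0, 0, 0], [0, 0, 0]], grip=[0, 0, 0, 0, 0, 0, 0, 0, 0, 0])

```text
time_s: 30.95
eef_pos: [0.5986, 0.3572, 0.0904]
eef_rot: [0.001, -0.148, 0.989, -0.0]
wrist_force: [0.3, -0.5, -1.2]
opening: 0.106
grasp_force: 58.8
```

Request:
play_rows(xyz=[[0, 0, 0], [0, 0, 0], [0, 0, 0], [0, 0, 0], [0, 0, -10], [0, 0, -35], [0, 0, -70], [0, 0, -105], [0, 0, -130], [0, 0, -140]], rot=[[0, 0, 0], [0, 0, 0], [0, 0, 0], [0, 0, 0], [0, 0, 0], [0, 0, 0], [0, 0, 0], [0, 0, 0], [0, 0, 0], [0, 0, 0]], grip=[0, 0.5, 0.5, 0.5, 0.5, 0.5, 0.5, 0.5, 0.5, 0.5])

```text
time_s: 32.2
eef_pos: [0.5987, 0.3574, 0.2322]
eef_rot: [0.003, -0.148, 0.989, 0.0]
wrist_force: [0.1, 0.6, 0.5]
opening: 0.497
grasp_force: 0.0
```

Run:
```python
from h import *
ball('top');c=cam('wrist');P=cloud(c);g=c['color'].max(2)
m=((g<75)&(P[...,2]>.09)&(P[...,2]<.104)).astype(np.uint8)
n,l,s,_=cv2.connectedComponentsWithStats(m)
for i in range(1,n):
    if s[i,4]<60: continue
    k=P[l==i];r=cv2.minAreaRect((k[:,:2]*1000).astype(np.float32));print((k.mean(0)*1000).round(1),np.round(r[0],1),np.round(r[1],1),round(r[2],1))
print(gw(-.1,0,.23));plan(gw(-.1,0,.23),GY)
```

```text
top blue 208 [-0.011 -0.083  0.081] [104. 128.  96.]
top copper 73 [-0.031 -0.028  0.048] [ 10. 149. 109.]
[455.  368.2  97.9] [453.6 368.3] [11.6 15.9] 86.7
[570.3 260.2  98. ] [570.9 259.4] [28.4 11.5] 4.8
[512.3 480.8  97.9] [512.3 482.2] [11.4 27.5] 35.3
[596.7 356.   98.4] [597.9 356.6] [28.1 11.6] 16.6
[ 0.48031193 -0.08350563  0.23      ]
xyz [241.5, -387.1, -0.0] rot [-0.0, 0.003, 0.195]
```

Request:
play_rows(xyz=[[8, -12, 0], [25, -40, 0], [52, -84, 0], [82, -132, 0], [112, -180, 0], [142, -228, 0], [172, -276, 0], [202, -324, 0], [225, -361, 0], [241, -387, 0]], rot=[[0, 0, 0], [0, 0, 0.02], [0, 0, 0.04], [0, 0, 0.07], [0, 0, 0.1], [0, 0, 0.12], [0, 0, 0.15], [0, 0, 0.17], [0, 0, 0.19], [0, 0, 0.195]], grip=[0, 0, 0, 0, 0, 0, 0, 0, 0, 0])

```text
time_s: 33.55
eef_pos: [0.478, -0.0854, 0.2276]
eef_rot: [-0.001, -0.049, 0.999, 0.0]
wrist_force: [0.3, 0.2, -0.7]
opening: 0.003
grasp_force: 0.0
```

Run:
```python
from h import *
s=gw(-.09,0,.137)
plan(s,GY)
for x,t in((-78,.118),(-70,.118),(-58,.118),(-48,.115),(-38,.110),(-30,.104),(-24,.098),(-20,.094),(-18,.091),(-17,.089)): plan(gw(x/1000,0,t+.019),GY,0,(s,GY,0))
```

```text
xyz [-12.6, 1.6, 90.6] rot [0.001, -0.001, -0.002]
xyz [-12.0, -0.0, 0.0] rot [0.0, 0.0, 0.0]
xyz [-20.0, 0.0, 0.0] rot [0.0, 0.0, 0.0]
xyz [-32.0, -0.0, 0.0] rot [0.0, 0.0, 0.0]
xyz [-42.0, 0.0, 3.0] rot [0.0, 0.0, 0.0]
xyz [-52.0, -0.0, 8.0] rot [0.0, 0.0, 0.0]
xyz [-60.0, 0.0, 14.0] rot [0.0, 0.0, 0.0]
xyz [-66.0, -0.0, 20.0] rot [0.0, 0.0, 0.0]
xyz [-70.0, -0.0, 24.0] rot [0.0, 0.0, 0.0]
xyz [-72.0, -0.0, 27.0] rot [0.0, 0.0, 0.0]
xyz [-73.0, -0.0, 29.0] rot [0.0, 0.0, 0.0]
```

Request:
play_rows(xyz=[[0, 1, 20], [0, 1, 60], [0, 1, 85], [-5, 1, 91], [-12, 1, 91], [-12, 1, 91], [-12, 1, 91], [-12, 1, 91], [-12, 1, 91], [-12, 1, 91]], rot=[[0, 0, 0], [0, 0, 0], [0, 0, 0], [0, 0, 0], [0, 0, 0], [0, 0, 0], [0, 0, 0], [0, 0, 0], [0, 0, 0], [0, 0, 0]], grip=[0, 0, 0, 0, 0, 0, 0, 0, 0, 0])

```text
time_s: 34.8
eef_pos: [0.4921, -0.0814, 0.1382]
eef_rot: [0.001, -0.051, 0.999, -0.0]
wrist_force: [-0.5, -1.1, 1.0]
opening: 0.001
grasp_force: 0.0
```

Request:
play_rows(xyz=[[-6, 0, 0], [-12, 0, 0], [-20, 0, 0], [-30, 0, 0], [-40, 0, 2], [-48, 0, 6], [-55, 0, 10], [-61, 0, 14], [-66, 0, 17], [-70, 0, 19]], rot=[[0, 0, 0], [0, 0, 0], [0, 0, 0], [0, 0, 0], [0, 0, 0], [0, 0, 0], [0, 0, 0], [0, 0, 0], [0, 0, 0], [0, 0, 0]], grip=[0, 0, 0, 0, 0, 0, 0, 0, 0, 0])

```text
time_s: 36.05
eef_pos: [0.5621, -0.0742, 0.119]
eef_rot: [0.001, -0.051, 0.999, -0.0]
wrist_force: [-0.8, 0.1, 0.9]
opening: -0.001
grasp_force: 0.4
```

Now press down gently, in small steps.

Request:
play_rows(xyz=[[0, 0, 2], [0, 0, 4], [0, 0, 6], [0, 0, 8], [0, 0, 9], [0, 0, 10], [0, 0, 10], [0, 0, 10], [0, 0, 10], [0, 0, 10]], rot=[[0, 0, 0], [0, 0, 0], [0, 0, 0], [0, 0, 0], [0, 0, 0], [0, 0, 0], [0, 0, 0], [0, 0, 0], [0, 0, 0], [0, 0, 0]], grip=[0, 0, 0, 0, 0, 0, 0, 0, 0, 0])

```text
time_s: 37.3
eef_pos: [0.5617, -0.0743, 0.1091]
eef_rot: [0.0, -0.051, 0.999, -0.0]
wrist_force: [-0.2, -1.0, 0.1]
opening: -0.006
grasp_force: 0.0
```

Run:
```python
from h import *
c=cam('top');P=cloud(c);q=(P-[.5798,-.0734,0])@R.from_euler('z',GY).as_matrix()
hsv=cv2.cvtColor(c['color'],cv2.COLOR_RGB2HSV)
m=(hsv[...,0]<14)&(hsv[...,1]>150)&(hsv[...,2]>120)&(abs(q[...,1])<.05)&(abs(q[...,0])<.1)&(q[...,2]>.05)
print(m.sum(),q[m].mean(0) if m.any() else '')
cv2.imwrite('pics/t3.png',cv2.resize(c['color'][115:230,300:430,::-1],None,fx=4,fy=4,interpolation=cv2.INTER_CUBIC))
```

```text
0
```

Request:
play_rows(xyz=[[0, 0, 1], [0, 0, 1], [0, 0, 2], [0, 0, 2], [0, 0, 2], [0, 0, 2], [0, 0, 2], [0, 0, 2], [0, 0, 2], [0, 0, 2]], rot=[[0, 0, 0], [0, 0, 0], [0, 0, 0], [0, 0, 0], [0, 0, 0], [0, 0, 0], [0, 0, 0], [0, 0, 0], [0, 0, 0], [0, 0, 0]], grip=[0, 0, 0, 0, 0, 0, 0, 0, 0, 0])

```text
time_s: 38.6
eef_pos: [0.5618, -0.0743, 0.1072]
eef_rot: [0.0, -0.051, 0.999, -0.0]
wrist_force: [0.4, -0.5, 0.8]
opening: -0.003
grasp_force: 0.2
```

Request:
play_rows(xyz=[[0, 0, 1], [0, 0, 1], [0, 0, 2], [0, 0, 2], [0, 0, 3], [0, 0, 3], [0, 0, 3], [0, 0, 3], [0, 0, 3], [0, 0, 3]], rot=[[0, 0, 0], [0, 0, 0], [0, 0, 0], [0, 0, 0], [0, 0, 0], [0, 0, 0], [0, 0, 0], [0, 0, 0], [0, 0, 0], [0, 0, 0]], grip=[0, 0, 0, 0, 0, 0, 0, 0, 0, 0])

```text
time_s: 39.85
eef_pos: [0.5617, -0.0742, 0.1041]
eef_rot: [0.0, -0.051, 0.999, -0.0]
wrist_force: [-0.1, -0.4, -0.7]
opening: 0.001
grasp_force: 0.1
```

View pics/t3.png

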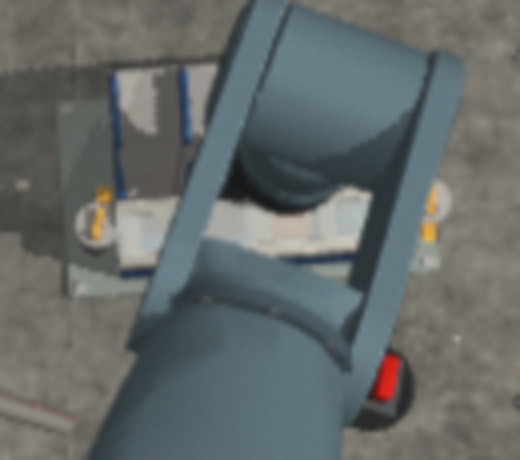

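Request:
play_rows(xyz=[[0, 0, 1], [0, 0, 1], [0, 0, 2], [0, 0, 2], [0, 0, 3], [0, 0, 3], [0, 0, 3], [0, 0, 3], [0, 0, 3], [0, 0, 3]], rot=[[0, 0, 0], [0, 0, 0], [0, 0, 0], [0, 0, 0], [0, 0, 0], [0, 0, 0], [0, 0, 0], [0, 0, 0], [0, 0, 0], [0, 0, 0]], grip=[0, 0, 0, 0, 0, 0, 0, 0, 0, 0])

```text
time_s: 41.1
eef_pos: [0.5617, -0.0743, 0.1011]
eef_rot: [0.0, -0.051, 0.999, -0.0]
wrist_force: [0.8, -0.4, 0.2]
opening: 0.002
grasp_force: 0.1
```

Run:
```python
from h import *
for n in('top','scene','wrist'):
    c=cam(n);P=cloud(c);q=(P-[.5798,-.0734,0])@R.from_euler('z',GY).as_matrix()
    for a,b in((-.06,-.045),(-.04,-.025),(-.02,-.005)):
        m=(q[...,0]>a)&(q[...,0]<b)&(abs(q[...,1])<.105)&(abs(q[...,1])>.03)&(q[...,2]>.02)&(q[...,2]<.13)
        print(n,a,m.sum(),np.percentile(q[m][:,2],[10,50,90]).round(4) if m.any() else '')
```

```text
top -0.06 113 [0.0882 0.0924 0.0956]
top -0.04 152 [0.0942 0.098  0.1015]
top -0.02 50 [0.0985 0.1042 0.1068]
scene -0.06 607 [0.0289 0.0671 0.0954]
scene -0.04 188 [0.094  0.1002 0.103 ]
scene -0.02 111 [0.0715 0.1067 0.1091]
wrist -0.06 10625 [0.0914 0.0931 0.0946]
wrist -0.04 10687 [0.0969 0.099  0.101 ]
wrist -0.02 4536 [0.1039 0.1051 0.1061]
```

Run:
```python
from h import *
o=readout.get_obs();c=cam('wrist');P=cloud(c);q=(P-[.5798,-.0734,0])@R.from_euler('z',GY).as_matrix()
T=np.array(o['eef_pos']);Rm=rot(o['eef_rot'])
for k in(-.03,-.02,-.01,0,.01,.02,.03):
    u,v=proj(c,T+Rm.apply([.0,0,k]))[0];u=int(u);v=int(v)
    print(k,u,v,q[min(v,399),u].round(4) if v<400 else '',c['color'][min(v,399),u])
u=int(proj(c,T)[0][0])
for v in range(120,400,12): print(v,q[v,u].round(4),q[v,u-60].round(4),c['color'][v,u])
```

```text
-0.03 317 306 [-0.0279  0.0009  0.1451] [34 34 33]
-0.02 317 293 [-0.0286  0.0009  0.138 ] [31 31 30]
-0.01 317 280 [-0.0284  0.0008  0.1284] [36 36 35]
0 317 269 [-0.0279  0.0007  0.1187] [38 39 37]
0.01 317 259 [-0.0242  0.0006  0.1023] [123 132 131]
0.02 317 251 [-0.0275  0.0006  0.1009] [177 183 175]
0.03 317 243 [-0.0307  0.0006  0.0991] [176 184 177]
120 [-0.0773  0.0001 -0.0003] [-0.0774 -0.0409 -0.001 ] [93 93 84]
132 [-0.0702  0.0002  0.0082] [-0.0704 -0.0396  0.0089] [123 132 122]
144 [-0.0622  0.0001  0.0078] [-0.0624 -0.0401  0.0082] [123 133 123]
156 [-0.0613  0.0004  0.0475] [-0.0615 -0.0336  0.048 ] [33 51 73]
168 [-0.0629  0.0006  0.0867] [-0.0626 -0.0274  0.0853] [61 63 64]
180 [-0.0584  0.0007  0.0915] [-0.0587 -0.0264  0.0925] [180 178 165]
192 [-0.0529  0.0006  0.092 ] [-0.0531 -0.0266  0.0927] [182 180 168]
204 [-0.0476  0.0006  0.0934] [-0.0479 -0.0267  0.0942] [177 187 177]
216 [-0.0424  0.0006  0.0952] [-0.0424 -0.0268  0.0952] [177 185 177]
228 [-0.0374  0.0006  0.0973] [-0.0372 -0.0268  0.097 ] [177 185 177]
240 [-0.0329  0.0006  0.1006] [-0.0319 -0.0269  0.
[... 193 characters left out ...]
68 -0.0267  0.1048] [37 37 35]
288 [-0.0283  0.0008  0.1341] [ 0.0131 -0.0349  0.0658] [32 33 32]
300 [-0.0279  0.0009  0.1413] [ 0.0202 -0.035   0.0675] [28 29 28]
312 [-0.0251  0.0009  0.1445] [ 0.0259 -0.0348  0.0712] [32 32 31]
324 [-0.0207  0.0009  0.1452] [-0.0243 -0.0189  0.1503] [29 29 29]
336 [-0.0159  0.0009  0.1456] [-0.0248 -0.0178  0.157 ] [27 28 26]
348 [-0.01    0.0008  0.1448] [-0.0255 -0.0167  0.1634] [26 27 26]
360 [0.0325 0.0005 0.1032] [-0.0355 -0.0135  0.1796] [ 26  64 107]
372 [0.0378 0.0005 0.1059] [-0.035  -0.013   0.1831] [ 26  65 107]
384 [0.0436 0.0005 0.1081] [-0.0352 -0.0124  0.187 ] [ 24  64 106]
396 [-0.0277  0.0011  0.1832] [-0.0356 -0.0117  0.1908] [ 9 12 15]
```

Request:
play_rows(xyz=[[0, 0, 1], [0, 0, 1], [0, 0, 2], [0, 0, 2], [0, 0, 3], [0, 0, 3], [0, 0, 4], [0, 0, 4], [0, 0, 4], [0, 0, 4]], rot=[[0, 0, 0], [0, 0, 0], [0, 0, 0], [0, 0, 0], [0, 0, 0], [0, 0, 0], [0, 0, 0], [0, 0, 0], [0, 0, 0], [0, 0, 0]], grip=[0, 0, 0, 0, 0, 0, 0, 0, 0, 0])

```text
time_s: 42.55
eef_pos: [0.5617, -0.0743, 0.0971]
eef_rot: [0.0, -0.051, 0.999, -0.0]
wrist_force: [-0.0, -0.2, 0.9]
opening: 0.001
grasp_force: 0.2
```

```bash
cat >> h.py <<'E'
def cover():
    c=cam('wrist');P=cloud(c);q=(P-[.5798,-.0734,0])@R.from_euler('z',GY).as_matrix()
    m=(abs(q[...,1])<.105)&(abs(q[...,1])>.035)&(q[...,2]>.084)&(q[...,2]<.15)&(q[...,0]<-.005)&(q[...,0]>-.06)
    k=np.polyfit(q[m][:,0],q[m][:,2],1);print('cover deg',np.degrees(np.arctan(k[0])),'z at -62',np.polyval(k,-.062),'xmax',np.percentile(q[m][:,0],99),m.sum());return c
E
python3 -c "
from h import *
c=cover();c['color']=c['color'][::-1,::-1].copy();save(c,'w6.png')"
```

```text
cover deg 13.96155678596307 z at -62 0.0897636627201298 xmax -0.0127460500169914 31853
```

Request:
play_rows(xyz=[[0, 0, 1], [0, 0, 2], [0, 0, 3], [0, 0, 4], [0, 0, 5], [0, 0, 6], [0, 0, 7], [0, 0, 8], [0, 0, 8], [0, 0, 8]], rot=[[0, 0, 0], [0, 0, 0], [0, 0, 0], [0, 0, 0], [0, 0, 0], [0, 0, 0], [0, 0, 0], [0, 0, 0], [0, 0, 0], [0, 0, 0]], grip=[0, 0, 0, 0, 0, 0, 0, 0, 0, 0])

```text
time_s: 43.85
eef_pos: [0.5616, -0.0743, 0.089]
eef_rot: [0.0, -0.051, 0.999, -0.0]
wrist_force: [0.1, 0.5, 1.1]
opening: 0.002
grasp_force: 0.1
```

```bash
python3 -c "
from h import *
c=cover()"
```

```text
cover deg 6.012886577801299 z at -62 0.08973124254843215 xmax -0.010790022928357517 32885
```

View pics/w6.png

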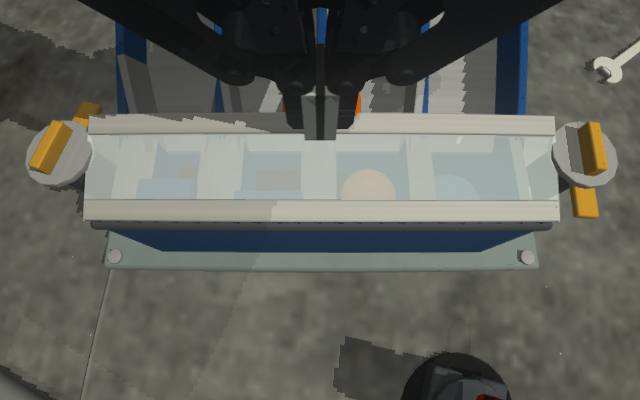

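Request:
play_rows(xyz=[[0, 0, 1], [0, 0, 2], [0, 0, 3], [0, 0, 4], [0, 0, 5], [0, 0, 5], [0, 0, 6], [0, 0, 6], [0, 0, 6], [0, 0, 6]], rot=[[0, 0, 0], [0, 0, 0], [0, 0, 0], [0, 0, 0], [0, 0, 0], [0, 0, 0], [0, 0, 0], [0, 0, 0], [0, 0, 0], [0, 0, 0]], grip=[0, 0, 0, 0, 0, 0, 0, 0, 0, 0])

```text
time_s: 45.15
eef_pos: [0.5621, -0.0744, 0.0842]
eef_rot: [0.001, -0.051, 0.999, -0.0]
wrist_force: [-2.5, 1.5, 9.2]
opening: 0.0
grasp_force: 4.8
```

```bash
python3 -c "
from h import *
c=cover()"
```

```text
cover deg 4.043380665074685 z at -62 0.08920132726691889 xmax -0.009663868401376537 33640
```

Request:
play_rows(xyz=[[0, 0, 1], [0, 0, 1], [0, 0, 1], [0, 0, 1], [0, 0, 1], [0, 0, 1], [0, 0, 1], [0, 0, 1], [0, 0, 1], [0, 0, 1]], rot=[[0, 0, 0], [0, 0, 0], [0, 0, 0], [0, 0, 0], [0, 0, 0], [0, 0, 0], [0, 0, 0], [0, 0, 0], [0, 0, 0], [0, 0, 0]], grip=[0, 0, 0, 0, 0, 0, 0, 0, 0, 0])

```text
time_s: 46.45
eef_pos: [0.5621, -0.0744, 0.0841]
eef_rot: [0.001, -0.051, 0.999, -0.0]
wrist_force: [-5.9, 1.2, 16.3]
opening: 0.001
grasp_force: 8.0
```

Run:
```python
from h import *
c=cover();P=cloud(c);q=(P-[.5798,-.0734,0])@R.from_euler('z',GY).as_matrix()
for y in(-.09,-.05,.05,.09):
    print(y,[(round(float(np.median(q[m][:,2])),4)) if m.any() else 0 for x in range(-60,4,6) for m in[(abs(q[...,1]-y)<.01)&(abs(q[...,0]*1000-x)<2)&(q[...,2]>.04)&(q[...,2]<.13)]])
```

```text
cover deg 4.136538465418891 z at -62 0.08919350007886902 xmax -0.009688477993670983 33735
-0.09 [0.0737, 0.0908, 0.0898, 0.0897, 0.0897, 0.0898, 0.0897, 0.0906, 0.0908, 0.0806, 0.086]
-0.05 [0.0744, 0.0908, 0.0898, 0.0898, 0.0898, 0.0899, 0.0897, 0.0905, 0.0907, 0.0851, 0.087]
0.05 [0.0741, 0.0906, 0.0898, 0.0897, 0.0898, 0.0898, 0.0897, 0.0905, 0.0907, 0.085, 0.0866]
0.09 [0.0742, 0.0907, 0.0898, 0.0898, 0.0897, 0.0897, 0.0897, 0.0904, 0.0907, 0.0848, 0.0851]
```

Run:
```python
from h import *
a=(.552,-.075,.2);plan(a,GY);plan((.431,-.168,.21),-.19,0,(a,GY,0))
```

```text
xyz [9.9, 0.3, -115.9] rot [-0.001, 0.002, 0.0]
xyz [129.8, -80.3, -10.0] rot [0.0, 0.0, 0.291]
```

Request:
play_rows(xyz=[[0, 0, -8], [0, 0, -30], [0, 0, -65], [2, 0, -95], [8, -2, -112], [22, -10, -116], [45, -22, -120], [70, -38, -123], [95, -54, -126], [115, -66, -126]], rot=[[0, 0, 0], [0, 0, 0], [0, 0, 0], [0, 0, 0], [0, 0, 0], [0, 0, 0.04], [0, 0, 0.1], [0, 0, 0.16], [0, 0, 0.22], [0, 0, 0.28]], grip=[0, 0, 0, 0, 0, 0, 0.6, 0.6, 0.6, 0.6])

```text
time_s: 47.75
eef_pos: [0.4516, -0.1521, 0.2067]
eef_rot: [-0.001, 0.092, 0.996, 0.0]
wrist_force: [0.3, -0.8, 0.4]
opening: 0.598
grasp_force: 0.0
```

```bash
cat >> h.py <<'E'
def key(n='wrist'):
    c=cam(n);P=cloud(c);hsv=cv2.cvtColor(c['color'],cv2.COLOR_RGB2HSV)
    m=((hsv[...,0]<8)|(hsv[...,0]>172))&(hsv[...,1]>140)&(P[...,2]>.035)&(P[...,2]<.25)
    nn,l,s,_=cv2.connectedComponentsWithStats(m.astype(np.uint8));i=1+s[1:,4].argmax();k=P[l==i]
    zt=np.percentile(k[:,2],95);t=k[k[:,2]>zt-.005];r=cv2.minAreaRect((t[:,:2]*1000).astype(np.float32))
    print(n,'key top z',zt.round(4),'n',len(t),np.round(r[0],1),np.round(r[1],1),round(r[2],1));return c,P,hsv
def mat(c,P):
    g=c['color'].max(2);x=(g<60)&(np.abs(P[...,2]-.003)<.004)&(P[...,0]<.48)&(P[...,1]>-.26)&(P[...,1]<-.08)
    pts=(P[x][:,:2]*1000).astype(np.float32);h=cv2.convexHull(pts)
    print('mat',len(pts),cv2.minEnclosingCircle(pts),cv2.fitEllipse(h))
def wings(c,P,hsv):
    m=(hsv[...,1]>110)&(hsv[...,2]>90)&(hsv[...,0]>12)&(hsv[...,0]<30)
    for nm,lo,hi in(('top',.102,.115),('tongue',.085,.1)):
        nn,l,s,_=cv2.connectedComponentsWithStats((m&(P[...,2]>lo)&(P[...,2]<hi)).astype(np.uint8))
        for i in range(1,nn):
            if s[i,4]<25: continue
            k=P[l==i];r=cv2.minAreaRect((k[:,:2]*1000).astype(np.float32));print(nm,np.round(r[0],1),np.round(r[1],1),round(r[2],1),'z',np.median(k[:,2]).round(4))
E
python3 - <<'E'
from h import *
c,P,h=key();mat(c,P);wings(c,P,h);print(readout.get_obs()['eef_pos'])
c,P,h=key('top');wings(c,P,h)
E
```

```text
wrist key top z 0.0881 n 737 [ 430.8 -169.7] [14.  33.9] 80.1
mat 1514 ((429.1265869140625, -171.82373046875), 35.8437385559082) ((428.8688659667969, -171.90191650390625), (70.6024169921875, 70.70601654052734), 164.41317749023438)
top [538.   47.2] [ 7.  23.7] 76.8 z 0.1077
top [ 562.2 -198.6] [ 6.4 24.3] 88.8 z 0.1076
tongue [561.7  43.9] [12.4 13.2] 80.7 z 0.0947
tongue [ 539.6 -198.9] [11.2 15.1] 88.1 z 0.0948
tongue [573.6 -64.5] [11.4 16.9] 7.0 z 0.0907
[ 0.45002504 -0.15308084  0.20637423]
top key top z 0.1887 n 16 [953.3 120.2] [38.5  5.2] 67.7
```

Run:
```python
from h import *
plan((.4308,-.1697,.068),-.173)
plan((.4308,-.1697,.068),-.173,0,((.4516,-.1521,.2067),-.184,0))
```

```text
xyz [16.7, -20.8, 138.6] rot [0.0, -0.002, -0.011]
xyz [17.2, -21.1, 138.7] rot [-0.0, -0.0, -0.011]
```

Request:
play_rows(xyz=[[6, -8, 5], [14, -18, 25], [17, -21, 55], [17, -21, 85], [17, -21, 112], [17, -21, 130], [17, -21, 138], [17, -21, 138], [17, -21, 138], [17, -21, 138]], rot=[[0, 0, -0.01], [0, 0, -0.01], [0, 0, -0.01], [0, 0, -0.01], [0, 0, -0.01], [0, 0, -0.01], [0, 0, -0.01], [0, 0, -0.01], [0, 0, -0.01], [0, 0, -0.01]], grip=[0.6, 0.6, 0.6, 0.6, 0.6, 0.6, 0.6, 0.6, 0.6, 0.6])

```text
time_s: 49.1
eef_pos: [0.4342, -0.1696, 0.0708]
eef_rot: [0.001, 0.084, 0.996, -0.0]
wrist_force: [-0.0, -0.2, -0.3]
opening: 0.598
grasp_force: 0.0
```

Request:
play_rows(xyz=[[0, 0, 0], [0, 0, 0], [0, 0, 0], [0, 0, 0], [0, 0, -3], [0, 0, -15], [0, 0, -40], [0, 0, -75], [0, 0, -115], [0, 0, -140]], rot=[[0, 0, 0], [0, 0, 0], [0, 0, 0], [0, 0, 0], [0, 0, 0], [0, 0, 0], [0, 0, 0], [0, 0, 0], [0, 0, 0], [0, 0, 0]], grip=[0, 0, 0, 0, 0, 0, 0, 0, 0, 0])

```text
time_s: 50.35
eef_pos: [0.434, -0.1693, 0.2127]
eef_rot: [0.002, 0.084, 0.996, -0.001]
wrist_force: [0.1, -0.7, -2.8]
opening: 0.145
grasp_force: 59.4
```

Run:
```python
from h import *
print(readout.get_obs()['opening'])
c,P,h=key();wings(c,P,h)
plan((.5,-.02,.24),-.2)
```

```text
0.1446986242193877
wrist key top z 0.2305 n 2104 [ 430.6 -168.4] [14.2 33.8] 77.6
top [538.1  47.8] [ 7.9 24.4] 77.9 z 0.1073
top [ 562.3 -198.6] [24.7  6.3] 1.5 z 0.1076
tongue [561.5  43.6] [12.4 12.8] 86.4 z 0.0946
tongue [ 541.6 -196.2] [ 7.1 11. ] 80.0 z 0.0949
tongue [573.5 -67.1] [11.1 21.4] 3.2 z 0.0909
xyz [-38.8, 158.9, -24.6] rot [-0.003, 0.007, 0.031]
```

Request:
play_rows(xyz=[[-2, 8, -1], [-6, 25, -4], [-12, 50, -8], [-19, 78, -12], [-26, 106, -17], [-32, 130, -20], [-36, 148, -23], [-39, 158, -25], [-39, 159, -25], [-39, 159, -25]], rot=[[0, 0, 0.003], [0, 0, 0.006], [0, 0, 0.01], [0, 0, 0.015], [0, 0, 0.02], [0, 0, 0.025], [0, 0, 0.03], [0, 0, 0.03], [0, 0, 0.03], [0, 0, 0.03]], grip=[0, 0, 0, 0, 0, 0, 0, 0, 0, 0])

```text
time_s: 51.65
eef_pos: [0.4982, -0.0192, 0.2345]
eef_rot: [-0.0, 0.099, 0.995, -0.0]
wrist_force: [0.7, -0.3, -2.1]
opening: 0.138
grasp_force: 59.3
```

Run:
```python
from h import *
o=readout.get_obs();print(o['opening'],o['eef_pos'],rot(o['eef_rot']).as_matrix()[:2,:2].round(3).tolist())
c,P,h=key();wings(c,P,h)
np.savez('w7.npz',**{k:c[k] for k in('color','depth','E','K','k1')})
# steel disc a circle centre: light grey at z .098
g=c['color'].astype(int);m=(np.ptp(g,axis=2)<25)&(np.abs(P[...,2]-.0985)<.002)&(P[...,1]>.02)&(P[...,0]<.58)
nn,l,s,_=cv2.connectedComponentsWithStats(m.astype(np.uint8))
pts=(P[m&(P[...,1]<.08)][:,:2]*1000).astype(np.float32);print('disc',len(pts),cv2.minEnclosingCircle(pts) if len(pts)>5 else '')
```

```text
0.13815260575617544 [ 0.4981883  -0.0192252   0.23450784] [[-0.98, 0.198], [0.198, 0.98]]
wrist key top z 0.2498 n 307 [483.5 -15.5] [14.3 10.1] 76.5
top [538.3  47.9] [ 6.4 24.2] 78.0 z 0.1075
top [ 562.3 -198.4] [23.6  7.1] 0.3 z 0.1069
tongue [561.8  43.7] [11.  12.2] 78.5 z 0.0949
tongue [ 539.9 -198.5] [12.1 14. ] 89.1 z 0.0947
tongue [575.4 -83.2] [10.1 14.1] 7.5 z 0.0909
disc 878 ((538.1953735351562, 47.84331130981445), 17.3342342376709)
```

```bash
cat >> h.py <<'E'
def keypose():
    "red top face in tool frame: plane normal, extent; expects tool-frame z along fingers"
    o=readout.get_obs();c=cam('wrist');P=cloud(c);hsv=cv2.cvtColor(c['color'],cv2.COLOR_RGB2HSV)
    m=((hsv[...,0]<8)|(hsv[...,0]>172))&(hsv[...,1]>140)
    q=rot(o['eef_rot']).inv().apply(P[m]-np.array(o['eef_pos']))*1000
    q=q[(np.abs(q)<60).all(1)]
    print('n',len(q),'min',np.percentile(q,2,0).round(1),'max',np.percentile(q,98,0).round(1))
    for x0 in range(-24,28,4):
        k=q[np.abs(q[:,0]-x0)<2]
        if len(k)>5: print(x0,len(k),'z',np.percentile(k[:,2],[3,50,97]).round(1),'y',np.percentile(k[:,1],[3,97]).round(1))
    return c
E
python3 - <<'E'
from h import *
keypose()
E
```

```text
n 2676 min [-11.3  -5.5 -18.1] max [19.9  6.7 21.1]
-12 111 z [-17.5 -16.3 -14.9] y [-4.6  5.9]
-8 222 z [-18.1 -16.8 -15.6] y [-4.9  6.4]
-4 234 z [-18.1 -17.  -15.6] y [-5.2  6.6]
0 250 z [-18.2 -17.  -15.7] y [-5.2  6.4]
4 240 z [-18.  -16.9 -15.3] y [-5.1  6.5]
8 249 z [-17.9 -16.8 -15.3] y [-5.1  6.5]
12 291 z [-18.  -16.8 -13.6] y [-5.9  6.9]
16 368 z [-17.9 -16.3  -3.7] y [-5.9  7.2]
20 711 z [-16.1  -5.7  23.2] y [-4.7  6.1]
```

```bash
cat >> h.py <<'E'
def ktcp(ax,yaw,z): # TCP for key axis at ax (x,y)
    return np.array([*ax,z])-goal(yaw).apply([.0036,.0005,0])
E
python3 - <<'E'
from h import *
plan(ktcp((.5382,.0478),-.209,.19),-.209)
E
```

```text
xyz [-29.3, 73.3, 44.8] rot [-0.0, 0.001, 0.009]
```

Request:
play_rows(xyz=[[-2, 5, 1], [-7, 18, 4], [-13, 33, 10], [-19, 48, 18], [-24, 60, 27], [-28, 69, 35], [-29, 73, 42], [-29, 73, 45], [-29, 73, 45], [-29, 73, 45]], rot=[[0, 0, 0], [0, 0, 0], [0, 0, 0.005], [0, 0, 0.01], [0, 0, 0.01], [0, 0, 0.01], [0, 0, 0.01], [0, 0, 0.01], [0, 0, 0.01], [0, 0, 0.01]], grip=[0, 0, 0, 0, 0, 0, 0, 0, 0, 0])

```text
time_s: 53.0
eef_pos: [0.5417, 0.0464, 0.1906]
eef_rot: [0.001, 0.104, 0.995, -0.0]
wrist_force: [0.8, 0.3, -2.4]
opening: 0.141
grasp_force: 59.4
```

Run:
```python
from h import *
c=keypose()
plan(ktcp((.5382,.0478),-.209,.169),-.209)
```

```text
n 2728 min [-11.4  -5.5 -18.1] max [19.9  6.9 21.2]
-12 109 z [-17.3 -16.3 -15.2] y [-4.1  6.2]
-8 229 z [-18.2 -16.8 -15.6] y [-4.9  6.7]
-4 232 z [-18.2 -16.9 -15.6] y [-5.2  6.6]
0 246 z [-18.1 -16.9 -15.4] y [-5.1  6.6]
4 250 z [-18.1 -16.8 -15.3] y [-5.2  6.9]
8 256 z [-17.9 -16.8 -15.1] y [-4.7  6.5]
12 291 z [-18.  -16.7 -13.6] y [-6.   7.3]
16 362 z [-17.8 -16.3  -3.6] y [-6.   7.3]
20 753 z [-16.2  -5.1  23.3] y [-4.8  6.2]
xyz [0.1, 0.1, 21.6] rot [-0.0, 0.002, -0.0]
```

Request:
play_rows(xyz=[[0, 0, 3], [0, 0, 6], [0, 0, 9], [0, 0, 12], [0, 0, 15], [0, 0, 18], [0, 0, 20], [0, 0, 22], [0, 0, 22], [0, 0, 22]], rot=[[0, 0, 0], [0, 0, 0], [0, 0, 0], [0, 0, 0], [0, 0, 0], [0, 0, 0], [0, 0, 0], [0, 0, 0], [0, 0, 0], [0, 0, 0]], grip=[0, 0, 0, 0, 0, 0, 0, 0, 0, 0])

```text
time_s: 54.3
eef_pos: [0.5416, 0.0468, 0.1682]
eef_rot: [0.001, 0.104, 0.995, -0.0]
wrist_force: [0.6, -0.2, -2.2]
opening: 0.141
grasp_force: 59.4
```

Request:
play_rows(xyz=[[0, -0.2, 0], [0.1, -0.4, 0], [0.2, -0.7, 0], [0.3, -1, 0], [0.4, -1.2, 0], [0.6, -1.5, 0], [0.7, -1.7, 0], [0.9, -2, 0], [1.1, -2.1, 0], [1.2, -2.3, 0]], rot=[[0, 0, 0.05], [0, 0, 0.12], [0, 0, 0.2], [0, 0, 0.28], [0, 0, 0.36], [0, 0, 0.44], [0, 0, 0.52], [0, 0, 0.6], [0, 0, 0.67], [0, 0, 0.73]], grip=[0, 0, 0, 0, 0, 0, 0, 0, 0, 0])

```text
time_s: 55.55
eef_pos: [0.5404, 0.0451, 0.1683]
eef_rot: [0.001, 0.453, 0.891, 0.001]
wrist_force: [1.2, 1.6, -3.2]
opening: 0.144
grasp_force: 59.2
```

Run:
```python
from h import *
o=readout.get_obs();print(o['torque'],o['wrist_force'],o['q'])
for y in(-1.0,-1.2,-1.4,-1.55,-1.66): plan(ktcp((.5382,.0478),y,.167),y)
c,P,h=key();wings(c,P,h)
```

```text
[ 0.2938947  -0.3652145   0.07779342] [ 1.23975171  1.60231851 -3.17149339] [-1.36032082e-01  1.65173614e-01  1.74594228e+00  6.61570924e-04
  1.22821158e+00 -7.66217231e-01]
xyz [-0.1, -0.9, 1.3] rot [0.002, 0.001, 0.059]
xyz [0.1, -1.6, 1.3] rot [0.002, 0.001, 0.259]
xyz [0.4, -2.2, 1.3] rot [0.002, 0.001, 0.459]
xyz [0.8, -2.6, 1.3] rot [0.002, 0.0, 0.609]
xyz [1.0, -2.9, 1.3] rot [0.002, 0.0, 0.719]
wrist key top z 0.186 n 2098 [538.5  48.9] [13.8 33.4] 35.4
```

Request:
play_rows(xyz=[[0, -1, 0], [0, -1.2, 0], [0, -1.5, 0], [0.2, -1.8, 0], [0.3, -2, 0], [0.4, -2.3, 0], [0.6, -2.5, 0], [0.8, -2.7, 0], [1, -2.9, 0], [1, -2.9, 0]], rot=[[0, 0, 0.08], [0, 0, 0.16], [0, 0, 0.24], [0, 0, 0.32], [0, 0, 0.4], [0, 0, 0.48], [0, 0, 0.56], [0, 0, 0.64], [0, 0, 0.7], [0, 0, 0.72]], grip=[0, 0, 0, 0, 0, 0, 0, 0, 0, 0])

```text
time_s: 56.85
eef_pos: [0.5378, 0.0439, 0.1685]
eef_rot: [0.001, 0.737, 0.675, 0.001]
wrist_force: [3.1, 0.4, -3.9]
opening: 0.142
grasp_force: 59.2
```

Run:
```python
from h import *
o=readout.get_obs();print(o['torque'],o['wrist_force'])
y0=2*np.arctan2(o['eef_rot'][1],o['eef_rot'][2]);print('yaw',-y0)
plan(ktcp((.5382,.0478),-1.47,.168),-1.47)
c,P,h=key();wings(c,P,h)
```

```text
[ 0.04245998 -0.85221814  0.07066509] [ 3.07318313  0.36340113 -3.91547726]
yaw -1.6586180193215785
xyz [0.3, 0.2, 0.5] rot [0.003, 0.0, -0.189]
wrist key top z 0.1862 n 2100 [538.4  48.3] [33.9 13.8] 84.1
```

Request:
play_rows(xyz=[[0, 0, 0], [0, 0, 0], [0, 0, 0], [0, 0, 0], [0, 0, 0], [0, 0, 0], [0, 0, 0], [0, 0, 0], [0, 0, 0], [0, 0, 0]], rot=[[0, 0, 0.02], [0, 0, 0.04], [0, 0, 0.06], [0, 0, 0.08], [0, 0, 0.08], [0, 0, 0.08], [0, 0, 0.08], [0, 0, 0.08], [0, 0, 0.08], [0, 0, 0.08]], grip=[0, 0, 0, 0, 0, 0, 0, 0, 0, 0])

```text
time_s: 58.15
eef_pos: [0.5372, 0.0439, 0.1684]
eef_rot: [0.001, 0.764, 0.645, 0.001]
wrist_force: [5.9, -0.0, -2.1]
opening: 0.142
grasp_force: 59.5
```

Run:
```python
from h import *
o=readout.get_obs();print(o['torque'],o['wrist_force'],2*np.arctan2(o['eef_rot'][1],o['eef_rot'][2]))
c,P,h=key();wings(c,P,h)
```

```text
[ 0.04556104 -1.24185553  0.40462983] [ 5.8562137  -0.0278636  -2.09316183] 1.7386076047468324
wrist key top z 0.1861 n 2093 [537.9  48.2] [33.2 13.3] 79.2
```

Run:
```python
from h import *
plan(ktcp((.5382,.0478),-1.48,.168),-1.48)
a=ktcp((.5382,.0478),-1.48,.22);plan((.56,-.12,.24),-.35,0,(a,-1.48,0))
```

```text
xyz [0.4, 0.7, 0.4] rot [0.002, 0.0, -0.259]
xyz [-165.5, 7.0, -20.0] rot [-0.0, 0.0, -1.13]
```

Request:
play_rows(xyz=[[0, 0, 0], [0.2, 0.3, 0], [0.4, 0.7, 0], [0.4, 0.7, 0], [0.4, 0.7, 0], [0, 1, -3], [0, 1, -10], [0, 1, -25], [0, 1, -45], [0, 1, -55]], rot=[[0, 0, -0.08], [0, 0, -0.17], [0, 0, -0.26], [0, 0, -0.26], [0, 0, -0.26], [0, 0, -0.26], [0, 0, -0.26], [0, 0, -0.26], [0, 0, -0.26], [0, 0, -0.26]], grip=[0, 0, 0, 0, 0, 0, 0, 0, 0, 0])

```text
time_s: 59.45
eef_pos: [0.5384, 0.0437, 0.2252]
eef_rot: [0.001, 0.674, 0.739, 0.001]
wrist_force: [0.5, -0.2, -2.4]
opening: 0.141
grasp_force: 59.4
```

Run:
```python
from h import *
o=readout.get_obs();print(o['torque'],o['wrist_force'],o['opening'])
plan((.49,-.09,.24),0)
```

```text
[-0.00178581 -0.00293543 -0.03788486] [ 0.51719213 -0.20032204 -2.39444404] 0.14072796943161406
xyz [-128.7, -60.5, -14.8] rot [0.002, 0.003, -1.479]
```

Request:
play_rows(xyz=[[-8, -4, -1], [-22, -10, -3], [-37, -17, -5], [-52, -24, -7], [-67, -32, -9], [-82, -39, -11], [-97, -46, -13], [-110, -52, -15], [-122, -58, -15], [-129, -60, -15]], rot=[[0, 0, -0.12], [0, 0, -0.28], [0, 0, -0.44], [0, 0, -0.6], [0, 0, -0.76], [0, 0, -0.92], [0, 0, -1.08], [0, 0, -1.24], [0, 0, -1.38], [0, 0, -1.48]], grip=[0, 0, 0, 0, 0, 0, 0, 0, 0, 0])

```text
time_s: 60.7
eef_pos: [0.4895, -0.0907, 0.2384]
eef_rot: [0.0, -0.002, 1.0, -0.0]
wrist_force: [0.2, 0.4, -2.4]
opening: 0.145
grasp_force: 59.4
```

Run:
```python
from h import *
o=readout.get_obs();print(o['opening'],o['eef_pos'])
c=keypose();P=cloud(c);h=cv2.cvtColor(c['color'],cv2.COLOR_RGB2HSV);wings(c,P,h)
```

```text
0.14526109569191048 [ 0.48949746 -0.09071667  0.23843433]
n 2706 min [-11.5  -5.5 -18.1] max [19.7  6.6 21.3]
-12 120 z [-17.6 -16.3 -15.2] y [-4.6  6. ]
-8 227 z [-18.4 -16.8 -15.4] y [-5.   6.6]
-4 235 z [-18.4 -17.  -15.8] y [-5.2  6.2]
0 236 z [-18.2 -16.9 -15.6] y [-5.2  6.5]
4 252 z [-18.1 -16.9 -15.3] y [-5.2  6.4]
8 246 z [-18.1 -16.8 -15.3] y [-5.2  6.4]
12 293 z [-18.  -16.7 -13.4] y [-6.   6.8]
16 366 z [-17.9 -16.3  -3.9] y [-6.   7.1]
20 731 z [-16.1  -4.7  23.3] y [-4.8  5.9]
top [538.   47.5] [ 6.9 23.4] 4.1 z 0.1073
top [ 562.3 -198.5] [24.5  6.3] 0.2 z 0.1074
tongue [ 539.9 -199. ] [14.5 11.3] 1.6 z 0.0948
tongue [540.2  24.9] [10.7 14. ] 3.6 z 0.0949
```

Run:
```python
from h import *
plan(ktcp((.5623,-.1985),0,.19),0)
```

```text
xyz [-75.6, -108.2, 48.6] rot [-0.001, 0.001, 0.007]
```

Request:
play_rows(xyz=[[-4, -6, 1], [-15, -22, 3], [-29, -42, 8], [-44, -63, 16], [-57, -82, 25], [-67, -96, 34], [-74, -106, 42], [-76, -108, 48], [-76, -108, 49], [-76, -108, 49]], rot=[[0, 0, 0], [0, 0, 0], [0, 0, 0.005], [0, 0, 0.007], [0, 0, 0.007], [0, 0, 0.007], [0, 0, 0.007], [0, 0, 0.007], [0, 0, 0.007], [0, 0, 0.007]], grip=[0, 0, 0, 0, 0, 0, 0, 0, 0, 0])

```text
time_s: 62.0
eef_pos: [0.566, -0.1977, 0.1894]
eef_rot: [0.001, 0.003, 1.0, -0.0]
wrist_force: [0.3, 0.2, -2.1]
opening: 0.142
grasp_force: 59.4
```

Run:
```python
from h import *
cam('top');print(readout.get_obs()['opening']);plan(ktcp((.5623,-.1985),0,.1685),0)
```

```text
0.14225794465938044
xyz [0.3, -1.3, 21.2] rot [-0.0, 0.002, -0.005]
```

Request:
play_rows(xyz=[[0, -1, 3], [0, -1, 6], [0, -1, 9], [0, -1, 12], [0, -1, 15], [0, -1, 18], [0, -1, 20], [0, -1, 21], [0, -1, 21], [0, -1, 21]], rot=[[0, 0, -0.005], [0, 0, -0.005], [0, 0, -0.005], [0, 0, -0.005], [0, 0, -0.005], [0, 0, -0.005], [0, 0, -0.005], [0, 0, -0.005], [0, 0, -0.005], [0, 0, -0.005]], grip=[0, 0, 0, 0, 0, 0, 0, 0, 0, 0])

```text
time_s: 63.3
eef_pos: [0.5662, -0.1992, 0.1684]
eef_rot: [0.001, 0.0, 1.0, -0.0]
wrist_force: [0.5, -0.5, -1.6]
opening: 0.142
grasp_force: 59.4
```

Run:
```python
from h import *
o=readout.get_obs();print(o['torque'],o['eef_pos'])
for y in(-.8,-1.2,-1.66,-1.74): plan(ktcp((.5623,-.1985),y,.168),y)
```

```text
[ 0.0049973  -0.00657675  0.0223074 ] [ 0.56624356 -0.19917453  0.16837095]
xyz [1.8, -2.3, 0.4] rot [0.0, 0.001, 0.799]
xyz [3.1, -2.9, 0.4] rot [0.0, 0.001, 1.199]
xyz [4.8, -2.9, 0.4] rot [0.001, 0.001, 1.659]
xyz [5.0, -2.8, 0.4] rot [0.001, 0.001, 1.739]
```

Request:
play_rows(xyz=[[0, -0.2, 0], [0.1, -0.4, 0], [0.2, -0.7, 0], [0.3, -1, 0], [0.4, -1.2, 0], [0.6, -1.5, 0], [0.8, -1.8, 0], [1.1, -2, 0], [1.3, -2.2, 0], [1.5, -2.3, 0]], rot=[[0, 0, 0.05], [0, 0, 0.12], [0, 0, 0.2], [0, 0, 0.29], [0, 0, 0.38], [0, 0, 0.47], [0, 0, 0.56], [0, 0, 0.65], [0, 0, 0.73], [0, 0, 0.8]], grip=[0, 0, 0, 0, 0, 0, 0, 0, 0, 0])

```text
time_s: 64.55
eef_pos: [0.5651, -0.2012, 0.1684]
eef_rot: [0.001, 0.391, 0.92, 0.0]
wrist_force: [1.0, 1.4, -2.6]
opening: 0.142
grasp_force: 59.3
```

Run:
```python
from h import *
o=readout.get_obs();print(o['torque'],o['eef_pos'])
for y in(-1.2,-1.66,-1.72): plan(ktcp((.5623,-.1985),y,.168),y)
```

```text
[ 0.20291034 -0.38476461  0.03833789] [ 0.56508325 -0.2011694   0.16836736]
xyz [0.7, -2.0, 0.4] rot [0.002, 0.001, 0.397]
xyz [1.9, -3.2, 0.4] rot [0.002, 0.001, 0.857]
xyz [2.1, -3.3, 0.4] rot [0.002, 0.001, 0.917]
```

Request:
play_rows(xyz=[[0, -0.7, 0], [0.2, -1.1, 0], [0.4, -1.5, 0], [0.6, -1.9, 0], [0.9, -2.2, 0], [1.2, -2.5, 0], [1.5, -2.8, 0], [1.7, -3, 0], [1.9, -3.2, 0], [2.1, -3.3, 0]], rot=[[0, 0, 0.08], [0, 0, 0.18], [0, 0, 0.28], [0, 0, 0.38], [0, 0, 0.48], [0, 0, 0.58], [0, 0, 0.68], [0, 0, 0.78], [0, 0, 0.86], [0, 0, 0.92]], grip=[0, 0, 0, 0, 0, 0, 0, 0, 0, 0])

```text
time_s: 65.8
eef_pos: [0.5619, -0.2026, 0.1684]
eef_rot: [0.002, 0.759, 0.651, 0.001]
wrist_force: [3.9, -1.1, -5.2]
opening: 0.142
grasp_force: 59.1
```

Run:
```python
from h import *
cam('top');o=readout.get_obs();print(o['torque'],o['wrist_force'],o['eef_pos'],2*np.arctan2(o['eef_rot'][1],o['eef_rot'][2]))
plan(ktcp((.5623,-.1985),-1.48,.168),-1.48)
```

```text
[-0.19636537 -0.96843279  0.21157688] [ 3.9666331  -0.18423626 -5.91805246] [ 0.56186465 -0.20255031  0.16843181] 1.7247116431077927
xyz [0.5, 0.2, 0.4] rot [0.004, 0.001, -0.245]
```

Torque 0.21 N m, end stop reached. Back off, lift, and return toward the mat.

Request:
play_rows(xyz=[[0, 0, 0], [0.2, 0, 0], [0.5, 0.2, 0], [0.5, 0.2, 0], [0.5, 0.2, 0], [0.5, 0, -3], [0.5, 0, -10], [0.5, 0, -25], [0.5, 0, -45], [0.5, 0, -55]], rot=[[0, 0, -0.08], [0, 0, -0.17], [0, 0, -0.245], [0, 0, -0.245], [0, 0, -0.245], [0, 0, -0.245], [0, 0, -0.245], [0, 0, -0.245], [0, 0, -0.245], [0, 0, -0.245]], grip=[0, 0, 0, 0, 0, 0, 0, 0, 0, 0])

```text
time_s: 67.1
eef_pos: [0.5613, -0.2021, 0.2255]
eef_rot: [0.002, 0.673, 0.74, 0.0]
wrist_force: [-0.9, 0.3, -1.9]
opening: 0.146
grasp_force: 59.4
```

Run:
```python
from h import *
o=readout.get_obs();print(o['opening'])
plan((.47,-.10,.22),-.17)
```

```text
0.146472998094754
xyz [110.3, -81.2, 5.1] rot [0.001, 0.003, -1.306]
```

Request:
play_rows(xyz=[[8, -6, 0], [20, -15, 0], [34, -25, 0], [48, -36, 0], [62, -46, 1], [76, -56, 2], [89, -66, 3], [100, -74, 4], [108, -80, 5], [110, -81, 5]], rot=[[0, 0, -0.1], [0, 0, -0.24], [0, 0, -0.4], [0, 0, -0.56], [0, 0, -0.73], [0, 0, -0.9], [0, 0, -1.06], [0, 0, -1.18], [0, 0, -1.27], [0, 0, -1.306]], grip=[0, 0, 0, 0, 0, 0, 0, 0, 0, 0])

```text
time_s: 68.35
eef_pos: [0.4693, -0.0995, 0.2184]
eef_rot: [0.0, 0.084, 0.996, -0.0]
wrist_force: [0.2, 0.1, -2.5]
opening: 0.142
grasp_force: 59.4
```

Run:
```python
from h import *
c=keypose();P=cloud(c);h=cv2.cvtColor(c['color'],cv2.COLOR_RGB2HSV);wings(c,P,h)
try: mat(c,P)
except Exception as e: print(e)
q=(P-[.5798,-.0734,0])@R.from_euler('z',GY).as_matrix()
for y in(-.09,.09):
    print(y,[(round(float(np.median(q[m][:,2])),4)) if m.any() else 0 for x in range(-54,-4,12) for m in[(abs(q[...,1]-y)<.008)&(abs(q[...,0]*1000-x)<2)&(q[...,2]>.04)&(q[...,2]<.13)]])
plan(ktcp((.4291,-.1719),-.17,.12),-.17)
```

```text
n 2723 min [-11.4  -5.5 -18.1] max [19.8  6.7 21.1]
-12 113 z [-17.4 -16.3 -15.1] y [-4.4  6.1]
-8 228 z [-18.2 -16.8 -15.5] y [-4.9  6.7]
-4 237 z [-18.4 -16.9 -15.5] y [-5.2  6.6]
0 234 z [-18.1 -16.9 -15.6] y [-5.2  6.5]
4 247 z [-18.  -16.9 -15.7] y [-4.8  6.3]
8 251 z [-18.  -16.9 -15.5] y [-4.9  6.5]
12 301 z [-18.2 -16.8 -13.4] y [-6.   6.9]
16 368 z [-17.9 -16.3  -3.8] y [-5.9  7.2]
20 744 z [-16.   -4.7  23.5] y [-4.7  6. ]
top [538.   47.3] [ 6.5 23.4] 5.6 z 0.1072
top [ 559.8 -190.4] [9.  5.5] 64.1 z 0.1056
tongue [540.3  25.2] [11.1 14.6] 5.7 z 0.0947
tongue [573.5 -61.9] [10.9 13. ] 4.9 z 0.0907
tongue [ 560.  -176.1] [11.  14.5] 8.7 z 0.0947
mat 3822 ((428.985595703125, -171.95516967773438), 35.934349060058594) ((428.7099304199219, -171.6939697265625), (70.4999771118164, 71.00308227539062), 145.62973022460938)
-0.09 [0.0909, 0.0899, 0.0908, 0, 0]
0.09 [0.0909, 0.0899, 0.09, 0.0905, 0.085]
xyz [24.4, -78.5, 98.4] rot [-0.0, 0.001, 0.002]
```

Request:
play_rows(xyz=[[2, -6, 2], [7, -22, 12], [13, -42, 30], [19, -60, 50], [23, -72, 68], [24, -78, 84], [24, -78, 94], [24, -78, 98], [24, -78, 98], [24, -78, 98]], rot=[[0, 0, 0], [0, 0, 0], [0, 0, 0], [0, 0, 0], [0, 0, 0], [0, 0, 0], [0, 0, 0], [0, 0, 0], [0, 0, 0], [0, 0, 0]], grip=[0, 0, 0, 0, 0, 0, 0, 0, 0, 0])

```text
time_s: 69.65
eef_pos: [0.4336, -0.1727, 0.1207]
eef_rot: [0.001, 0.084, 0.996, -0.0]
wrist_force: [0.2, 0.1, -1.7]
opening: 0.142
grasp_force: 59.4
```

Run:
```python
from h import *
cam('top');plan(ktcp((.4289,-.1718),-.17,.0712),-.17)
```

```text
xyz [1.3, -0.4, 49.5] rot [-0.001, 0.002, 0.001]
```

Request:
play_rows(xyz=[[1, 0, 8], [1, 0, 18], [1, 0, 29], [1, 0, 38], [1, 0, 44], [1, 0, 47], [1, 0, 49], [1, 0, 49.5], [1, 0, 49.5], [1, 0, 49.5]], rot=[[0, 0, 0], [0, 0, 0], [0, 0, 0], [0, 0, 0], [0, 0, 0], [0, 0, 0], [0, 0, 0], [0, 0, 0], [0, 0, 0], [0, 0, 0]], grip=[0, 0, 0, 0, 0, 0, 0, 0, 0, 0])

```text
time_s: 70.95
eef_pos: [0.4322, -0.1727, 0.0708]
eef_rot: [0.001, 0.085, 0.996, -0.0]
wrist_force: [-0.9, -0.5, -2.2]
opening: 0.137
grasp_force: 59.4
```

Request:
play_rows(xyz=[[0, 0, 0.5], [0, 0, 1], [0, 0, 1], [0, 0, 1], [0, 0, 1], [0, 0, 1], [0, 0, 1], [0, 0, 1], [0, 0, 1], [0, 0, 1]], rot=[[0, 0, 0], [0, 0, 0], [0, 0, 0], [0, 0, 0], [0, 0, 0], [0, 0, 0], [0, 0, 0], [0, 0, 0], [0, 0, 0], [0, 0, 0]], grip=[0, 0, 0, 0, 0.5, 0.5, 0.5, 0.5, 0.5, 0.5])

```text
time_s: 72.2
eef_pos: [0.4321, -0.1725, 0.0695]
eef_rot: [0.001, 0.085, 0.996, -0.0]
wrist_force: [-0.7, 0.5, -0.4]
opening: 0.493
grasp_force: 0.0
```

Request:
play_rows(xyz=[[0, 0, -5], [0, 0, -20], [0, 0, -45], [0, 0, -80], [0, 0, -115], [0, 0, -145], [0, 0, -160], [0, 0, -160], [0, 0, -160], [0, 0, -160]], rot=[[0, 0, 0], [0, 0, 0], [0, 0, 0], [0, 0, 0], [0, 0, 0], [0, 0, 0], [0, 0, 0], [0, 0, 0], [0, 0, 0], [0, 0, 0]], grip=[0.5, 0.5, 0.5, 0.5, 0.5, 0.5, 0.5, 0.5, 0.5, 0.5])

```text
time_s: 73.45
eef_pos: [0.4313, -0.1721, 0.2282]
eef_rot: [-0.001, 0.085, 0.996, 0.001]
wrist_force: [-0.3, -0.5, -0.5]
opening: 0.499
grasp_force: 0.0
```

Run:
```python
from h import *
c,P,h=key();mat(c,P)
t=cam('top');s=cam('scene')
a=cv2.resize(t['color'][100:240,130:480,::-1],(800,320),interpolation=cv2.INTER_CUBIC);b=cv2.resize(s['color'][150:300,200:480,::-1],(500,268),interpolation=cv2.INTER_CUBIC)
w=c['color'][::-1,::-1,::-1];b=np.hstack([b,cv2.resize(w,(300,268))]);cv2.imwrite('pics/end.png',np.vstack([a,b]))
```

```text
wrist key top z 0.0881 n 577 [ 440.5 -147.5] [12.8 32.6] 81.3
mat 2334 ((428.91650390625, -171.78302001953125), 35.54057312011719) ((428.55413818359375, -172.31858825683594), (69.07727813720703, 70.67214965820312), 51.92183303833008)
```

View pics/end.png

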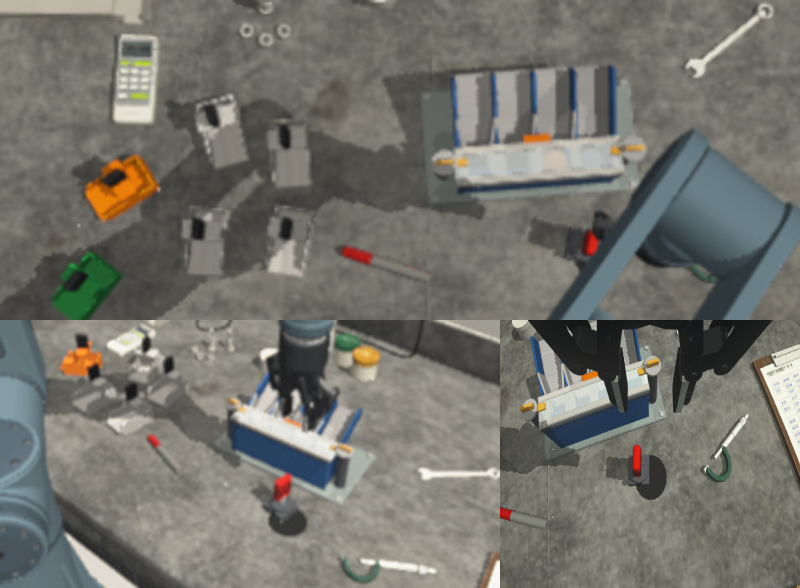

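Run:
```python
from h import *
c,P,h=key();plan((.4405,-.1475,.0695),-.152)
```

```text
wrist key top z 0.088 n 581 [ 440.2 -147.6] [13.6 32.5] 78.9
xyz [-4.4, 25.9, 159.5] rot [0.0, 0.0, -0.018]
```

Request:
play_rows(xyz=[[-2, 10, 10], [-4, 22, 30], [-4, 26, 60], [-4, 26, 90], [-4, 26, 120], [-4, 26, 145], [-4, 26, 156], [-4, 26, 159], [-4, 26, 159], [-4, 26, 159]], rot=[[0, 0, 0], [0, 0, 0], [0, 0, 0], [0, 0, 0], [0, 0, 0], [0, 0, 0], [0, 0, 0], [0, 0, 0], [0, 0, 0], [0, 0, 0]], grip=[0.55, 0.55, 0.55, 0.55, 0.55, 0.55, 0.55, 0.55, 0.55, 0.55])

```text
time_s: 74.9
eef_pos: [0.4411, -0.148, 0.0715]
eef_rot: [0.001, 0.085, 0.996, -0.001]
wrist_force: [-0.1, 0.1, 0.1]
opening: 0.551
grasp_force: 0.0
```

Request:
play_rows(xyz=[[0, 0, 0], [0, 0, 0], [0, 0, 0], [0, 0, 0], [0, 0, -3], [0, 0, -15], [0, 0, -35], [0, 0, -60], [0, 0, -60], [0, 0, -60]], rot=[[0, 0, 0], [0, 0, 0], [0, 0, 0], [0, 0, 0], [0, 0, 0], [0, 0, 0], [0, 0, 0], [0, 0, 0], [0, 0, 0], [0, 0, 0]], grip=[0, 0, 0, 0, 0, 0, 0, 0, 0, 0])

```text
time_s: 76.15
eef_pos: [0.4399, -0.1473, 0.13]
eef_rot: [0.0, 0.085, 0.996, 0.0]
wrist_force: [0.3, -0.1, -2.0]
opening: 0.14
grasp_force: 59.4
```

Run:
```python
from h import *
o=readout.get_obs();print(o['eef_pos'],o['opening'],o['wrist_force'])
keypose()
y=-.17;g=goal(y)
for ox in(0,.001,.002): plan(np.array([.4288,-.1719,.0702])-g.apply([ox,.0005,0]),y)
```

```text
[ 0.43993312 -0.14729228  0.12998037] 0.1401147488324997 [ 0.34129574 -0.12806364 -2.0031303 ]
n 2668 min [-14.3  -5.2 -17.2] max [17.1  6.7 22.6]
-16 60 z [-15.9 -15.  -14.1] y [-3.8  5.5]
-12 209 z [-16.7 -15.6 -14.3] y [-4.9  6.7]
-8 217 z [-19.6 -15.7 -14.3] y [-5.2  6.7]
-4 240 z [-18.5 -15.9 -14.5] y [-5.1  6.6]
0 233 z [-17.6 -15.9 -14.4] y [-5.1  6.6]
4 252 z [-17.2 -15.8 -14.6] y [-5.1  6.2]
8 252 z [-17.  -15.8 -14.4] y [-5.1  6.5]
12 315 z [-17.1 -15.6 -10.3] y [-6.   6.9]
16 890 z [-15.7  -5.6  24.3] y [-5.   6.5]
xyz [6.5, -26.8, 59.4] rot [0.001, -0.0, 0.0]
xyz [5.5, -26.8, 59.4] rot [0.001, -0.0, 0.0]
xyz [4.5, -26.8, 59.4] rot [0.001, -0.0, 0.0]
```

Request:
play_rows(xyz=[[1, -4, 0], [3, -14, 2], [5, -22, 8], [5.7, -26.8, 18], [5.7, -26.8, 30], [5.7, -26.8, 42], [5.7, -26.8, 52], [5.7, -26.8, 57], [5.7, -26.8, 59], [5.7, -26.8, 59]], rot=[[0, 0, 0], [0, 0, 0], [0, 0, 0], [0, 0, 0], [0, 0, 0], [0, 0, 0], [0, 0, 0], [0, 0, 0], [0, 0, 0], [0, 0, 0]], grip=[0, 0, 0, 0, 0, 0, 0, 0, 0, 0])

```text
time_s: 77.45
eef_pos: [0.4306, -0.1732, 0.0718]
eef_rot: [0.001, 0.085, 0.996, -0.0]
wrist_force: [-0.0, 0.5, -2.7]
opening: 0.142
grasp_force: 59.4
```

Request:
play_rows(xyz=[[0, 0, 0], [0, 0, 0.5], [0, 0, 0.5], [0, 0, 0.5], [0, 0, 0.5], [0, 0, 0.5], [0, 0, 0.5], [0, 0, 0.5], [0, 0, 0.5], [0, 0, 0.5]], rot=[[0, 0, 0], [0, 0, 0], [0, 0, 0], [0, 0, 0], [0, 0, 0], [0, 0, 0], [0, 0, 0], [0, 0, 0], [0, 0, 0], [0, 0, 0]], grip=[0, 0, 0, 0, 0.5, 0.5, 0.5, 0.5, 0.5, 0.5])

```text
time_s: 78.7
eef_pos: [0.4303, -0.1731, 0.0711]
eef_rot: [0.001, 0.085, 0.996, -0.0]
wrist_force: [0.9, -0.4, 0.2]
opening: 0.499
grasp_force: 0.0
```

Request:
play_rows(xyz=[[0, 0, -5], [0, 0, -20], [0, 0, -45], [0, 0, -80], [0, 0, -115], [0, 0, -145], [0, 0, -160], [0, 0, -160], [0, 0, -160], [0, 0, -160]], rot=[[0, 0, 0], [0, 0, 0], [0, 0, 0], [0, 0, 0], [0, 0, 0], [0, 0, 0], [0, 0, 0], [0, 0, 0], [0, 0, 0], [0, 0, 0]], grip=[0.5, 0.5, 0.5, 0.5, 0.5, 0.5, 0.5, 0.5, 0.5, 0.5])

```text
time_s: 79.95
eef_pos: [0.4295, -0.1726, 0.2297]
eef_rot: [-0.001, 0.085, 0.996, 0.001]
wrist_force: [0.6, 0.2, -0.4]
opening: 0.5
grasp_force: 0.0
```

Run:
```python
from h import *
c,P,h=key();mat(c,P);c,P,h=key();wings(c,P,h)
plan((.35,-.25,.3),-.17)
```

```text
wrist key top z 0.0881 n 594 [ 430.  -172.8] [13.7 33.1] 80.6
mat 1303 ((428.4670715332031, -171.76271057128906), 35.544734954833984) ((428.5960998535156, -171.8146209716797), (70.00223541259766, 70.51112365722656), 167.65650939941406)
wrist key top z 0.0881 n 589 [ 430.3 -172.8] [13.5 33. ] 80.7
top [538.2  47.4] [ 7.  24.6] 4.7 z 0.107
top [ 562.2 -198.7] [ 6.5 23.8] 4.9 z 0.1074
tongue [542.3  25.8] [15.3 16.4] 5.1 z 0.0947
tongue [573.8 -72.2] [12.4 32. ] 3.2 z 0.0909
tongue [ 559.8 -176.2] [11.7 13.4] 5.2 z 0.0949
xyz [65.5, -89.6, -69.9] rot [0.001, -0.001, 0.0]
```

Request:
play_rows(xyz=[[0, 0, -10], [0, 0, -30], [0, 0, -55], [0, 0, -75], [0, 0, -80], [0, 0, -80], [0, 0, -80], [0, 0, -80], [0, 0, -80], [0, 0, -80]], rot=[[0, 0, 0], [0, 0, 0], [0, 0, 0], [0, 0, 0], [0, 0, 0], [0, 0, 0], [0, 0, 0], [0, 0, 0], [0, 0, 0], [0, 0, 0]], grip=[0.5, 0.5, 0.5, 0.5, 0.5, 0.5, 0.5, 0.5, 0.5, 0.5])

```text
time_s: 81.3
eef_pos: [0.43, -0.173, 0.3109]
eef_rot: [0.0, 0.085, 0.996, 0.0]
wrist_force: [-0.5, 0.7, 0.3]
opening: 0.499
grasp_force: 0.0
```

Run:
```python
from h import *
key();print(ctrl.hand_in())
```

```text
wrist key top z 0.0881 n 387 [ 430.8 -172.4] [12.8 33.7] 80.0
the job is handed in; nothing more can be done
None
```

The job is handed in at about 81 s of the 210 s. Only balls 3 and 4 were present, and both lodged in their own holes with their scoops stood upright again. The cover is closed and both clamp screws are at their stops. The key, set back after it was found knocked aside, stands upright about 2 mm from the mat's centre.

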